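Clear the crowned stake and rock the pendulum gauge to its index

TASK

Pick up the scraper block and use it to wipe the three loose nail ends off the top of the crowned steel stake onto the bench, without your fingers touching them, then stand the scraper back upright on the bench and let go of it. Then pick up the pendulum angle gauge by its wooden handle, set its shoe square across the middle of the stake's crown and rock it on the crown until the hanging pointer settles on the index tab, and finish while still holding it there at rest, shoe touching the crown and pointer on the tab. Leave the bronze hardie, the ash-handled punch and the square washer plate where they are.

Things in the scene. Friction and masses are not known exactly. Their poses are not given: they have to be found in the camera images.
- stake: crowned dark steel stake, fixed on the bench, 90 (x) x 94 (y) mm. Origin: centre of its underside; z up; x, the crown's axis, points roughly away from the robot. Level land 45 mm high for y -18 to 18, then on either side a flat falling at 10 degrees to y = 33.8, height 42.2, and one at 20 degrees to y = 46.9, height 37.4; sides and ends upright
- chip0: bright iron nail end, loose, 16 x 12 x 8 mm, 14 g, lying on the stake's land, in the row's end nearest the robot. Origin: centre of its underside
- chip1: bright iron nail end like chip0, in the middle of the row on the stake. Origin: centre of its underside
- chip2: bright iron nail end like chip0, at the far end of the row on the stake. Origin: centre of its underside
- scraper: scraper block standing on the bench, about 0.22 kg: a wooden base with a steel sole, 34 (x) x 80 (y) x 20 (z) mm, and on it a wooden handle 26 (x) x 44 (y) mm from 19 to 66 mm high, centred. Origin: centre of the sole; z up
- gauge: grey pendulum angle gauge on the bench, 0.46 kg: shoe 40 (x) x 100 (y) x 12 mm; open frame above, 100 mm wide (y), 14 thick (x), up to 105 mm; wooden handle 24 (x) x 30 (y) mm on top, 105 to 151 mm high. In the window hang the dark pointer and, below it, a light scale arc with the index tab. Origin: centre of the shoe's underside; z up; rocked about x, which at the start points away from the robot
- pointer (a joint): angle (rad) of the freely hanging pointer in the gauge, about the gauge's x through a pivot 94 mm above the shoe's underside; 0 when it points to the shoe's middle, positive when its tip is to the gauge's +y side. Gravity keeps it plumb; it settles in about 1 s. Tipping the gauge by an angle, +y side down, makes it read plus that angle
- index (a joint): angle of the index tab on the scale arc, same pivot, zero and sign as the pointer (rad); stiff, set at the start between 0.14 and 0.30, stays there
- pointer_tip (a point): tip of the pointer, 58 mm from the pivot
- index_mark (a point): tooth of the index tab, a dark block 7 mm wide and 20 mm thick in x across the scale arc; this point is 58 mm from the pivot, where the pointer tip comes when it is on the mark
- hardie: bystander: bronze hardie, a short wedge tool 48 x 44 mm, 68 mm high, standing on the bench near the robot
- punch: bystander: stubby punch with an ash handle, about 135 mm long and 26 mm thick, lying on the far part of the bench
- washer: bystander: rusty square washer plate 85 x 85 x 6 mm, lying on the far part of the bench
Not all that is in view belongs to the job. There is more than one size of the gauge; the job needs the smaller. What is shaped like the scraper but pink is not meant.

How it is judged:
By the outcome, as a careful person would: the job done as asked, in the order asked, and still so for the second after the job is handed in, while the arm keeps its last pose, push and grip.
It also fails if it takes over 64 s, if anything falls off the work surface, if the arm or the gripper's body presses on something with over 40 N, if the wrist force passes 120 N, or if a joint passes its speed limit or range.

ROBOT

A 7-joint arm with a two-finger parallel gripper is mounted at the origin on the work surface. World frame = base frame: x ahead of the robot, y to its left, z up, the work surface at z = 0. Lengths are in mm, angles in rad, forces in N, time in s.
With the tool pointing down it reaches from about 400 to 850 mm from the base axis. Payload 6.9 kg.
Tool frame: the origin (TCP) lies where the fingers leave the gripper's body, on its centre line; the fingertips stand 73 mm ahead of it and the grasp point (between the pads) lies 54 mm ahead of it; z points along the fingers, y is the direction in which the jaws open and shut (so a half turn about z gives the same grasp; the last joint's range is limited). The gripper opens to 85 mm and grips with 20 to 120 N. Pads are 22 mm wide; open, the fingers measure 114 mm over their backs; the gripper's body (76 mm by 85 mm) begins 54 mm behind the grasp point. The pads swing forward as they close: fully open they stand 13 mm farther back than shut.
Start: joints at [-1.016, 0.507, -0.238, 1.5, 0.126, 1.149, -0.155], TCP at [271.758, 562.816, 303.875] pointing down, gripper open.
Joint ranges: [-3.08, 3.08], [-0.24, 2.05], [-1.43, 1.35], [0, 2.5], [-1.52, 4.66], [0.17, 1.96], [-2.89, 2.89]. Speed limits (rad/s): [2.39, 2.39, 3.14, 3.14, 3.14, 3.14, 3.14].

INTERFACE

Orientations are given as [roll, pitch, yaw] about the fixed x, y, z axes, in that order (R = Rz(yaw) Ry(pitch) Rx(roll)).
In Python, from bench import monitor, imaging, manip gives the robot as it stands. The module is installed in compiled form; this text tells all that it offers.
- The arm moves only by the tool apply_moves, never from a script. Its argument "increments" is a list of rows, each a list of 7 numbers: the opening, from 0 (shut) to 1 (fully open), then the shift along the tool's x, y, z in mm, then the turn, a rotation vector about the tool's x, y, z in degrees. In form: [[grip, tx, ty, tz, rx, ry, rz], ...]. A call has 1 to 10 rows; each row is the pose to reach, as a shift and turn from the pose commanded when the call began, along the tool's axes at that moment; what a row does not reach only later rows make up. A row lasts 1/10 s, in which the tool goes at most 50 mm and 8.59 degrees, less where a joint would pass 70% of its speed; a pose out of reach is approached as far as the arm can. A call with a gripper value outside its range is refused whole. The fingers move at their own pace and stop on an object; "squeeze" is the grip in N (left out, the last holds). Time passes only in rows, so rows that repeat a pose let the fingers close. It gives the time, the measured TCP pose, the force and the opening at its end, in the units of the state.
- monitor.sense(): the state, without advancing time (a new reading comes with each control period).
- imaging.grab_frame(name): name is "scene" or "top" or "wrist"; returns the picture (400x640x3 uint8, blue, green, red); there is no depth.
- imaging.camera_info(name): a dict with "intrinsics" (3x3 intrinsics, pixels), "position" and "attitude" of the camera in the world. Camera axes: x right, y up, looking along -z (the intrinsics and any distortion apply to the point x, -y, -z); pixel columns grow to the right and rows downward; lengths in mm; the calibration is good to about 2 mm. A picture is of the moment at which its call begins: read the wrist's pose just before it. camera_info takes no time and is no camera call; for the wrist camera it gives the pose at the moment of the call.
- manip.sign_off(): hands the job in, once; it reports no verdict.
The state is a dict: "time_s": time; "joint_positions": joint angles; "qvel": joint speeds; "joint_efforts": joint torques, N m; "eef_pos": TCP position; "tool_rot": TCP orientation; "force": force on the tool from outside, world axes, zero at the start; "ft_torque": the same for the moment, N m; "opening": opening from 0.0 (shut) to 1.0 (fully open).
Only numpy, scipy, OpenCV 4.12 (cv2) and the standard library are available. Lean on these libraries where they do the work, as an engineer would, in place of code of your own. Each camera call takes 0.05 s, during which the arm holds its last target.

## Working session

There is one attempt and no reset: what is moved stays moved. The work goes in short steps, Python scripts to look and compute and a tool call to move; the robot and the scene stay as the last step left them, time stands still between calls to the robot, and variables do not carry over. Pictures are saved under pics/ and viewed, and the job is handed in when it is done.

Besides the shell and the picture viewer there is one more tool, called after "Call:" by a JSON object that holds its "api" and its "payload". apply_moves: Moves the arm, as the interface text tells. Its arguments: {"type":"object","properties":{"increments":{"type":"array","items":{"type":"array","items":{"type":"number"}}},"squeeze":{"type":"number"}},"required":["increments"]}

```bash
mkdir -p pics; cat > h.py <<'E'
import numpy as np, cv2
from scipy.spatial.transform import Rotation as R
from bench import monitor, imaging, manip
def snap(n,f):
    i=imaging.camera_info(n); im=imaging.grab_frame(n); cv2.imwrite('pics/'+f+'.png',im); np.save('pics/'+f+'.npy',np.array([i],dtype=object),allow_pickle=True); return im,i
E
python3 - <<'E'
from h import *
print(monitor.sense())
for n in ("scene","top","wrist"):
    im,i=snap(n,n+'0'); print(n,i)
E
```

```text
{'time_s': 0.0, 'joint_positions': array([-1.01551317,  0.50831231, -0.23749368,  1.50111686,  0.12568381,
        1.14893082, -0.15476184]), 'qvel': array([-0.00077581,  0.00032205,  0.00021529, -0.00144299, -0.00056386,
       -0.00047234, -0.00228889]), 'joint_efforts': array([ 2.85611304e-05, -6.20595217e+01, -2.18670107e+00, -2.49658853e+01,
        1.26305729e-02,  1.17517094e-02,  1.90503613e-06]), 'eef_pos': array([271.64744116, 562.46029513, 303.04985573]), 'tool_rot': array([-3.13981128e+00,  3.99270343e-05,  2.69182934e+00]), 'force': array([ 0.12149602,  0.65547165, -0.4322563 ]), 'ft_torque': array([-0.0152794 , -0.00255134,  0.01239209]), 'opening': 1.0012610508702722}
scene {'intrinsics': array([[433.15571154,   0.        , 318.57659068],
       [  0.        , 433.15571154, 199.27762412],
       [  0.        ,   0.        ,   1.        ]]), 'position': array([1013.2106437 ,  328.1846333 ,  816.43572465]), 'attitude': array([ 0.65269104, -0.01184445,  2.21627276])}
top {'intrinsics': array([[376.9466452 ,   0.        , 317.85103899],
       [  0.        , 376.9466452 , 202.94091371],
       [  0.        ,   0.        ,   1.        ]]), 'position': array([423.11926064, -13.73448356, 898.75837653]), 'attitude': array([ 0.1692676 ,  0.00277655, -1.57790351])}
wrist {'intrinsics': array([[302.14193364,   0.        , 321.76082878],
       [  0.        , 302.14193364, 204.43551093],
       [  0.        ,   0.        ,   1.        ]]), 'position': array([197.93287569, 599.9342607 , 371.21357343]), 'attitude': array([-3.26971993e-01,  1.03693023e-03,  1.12112701e+00])}
```

View pics/scene0.png

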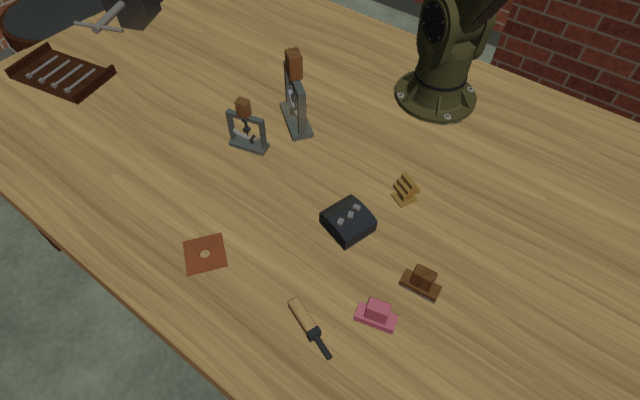

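View pics/top0.png

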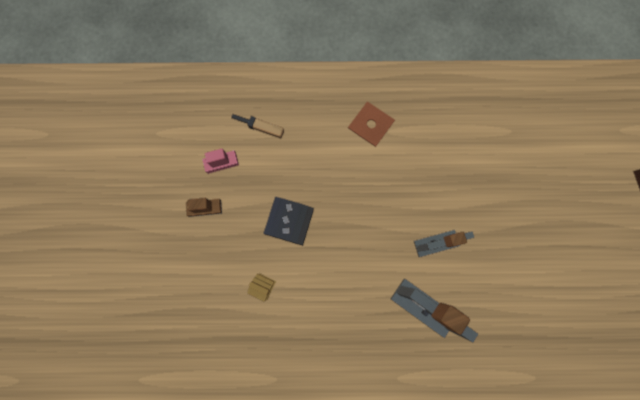

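The scene view shows the small gauge near (247,130), the large one near (295,95), the stake at (348,222), the brown scraper at (421,282) and the pink decoy at (376,315). In the top view the stake is at (289,221), the scraper at (203,207) and the small gauge at (440,243).

```bash
cat >> h.py <<'E'
def Rm(rpy): return R.from_euler('xyz',rpy).as_matrix()
def info(f): return np.load('pics/'+f+'.npy',allow_pickle=True)[0]
def ray(i,uv):
    K=i['intrinsics']; d=np.array([(uv[0]-K[0,2])/K[0,0],-(uv[1]-K[1,2])/K[1,1],-1.]); return np.array(i['position']),Rm(i['attitude'])@d
def onz(i,uv,z):
    p,d=ray(i,uv); return p+d*(z-p[2])/d[2]
def proj(i,P):
    K=i['intrinsics']; c=Rm(i['attitude']).T@(np.array(P,float)-i['position']); return np.array([K[0,2]+K[0,0]*c[0]/-c[2],K[1,2]+K[1,1]*c[1]/c[2]])
def tri(obs):
    A=0;b=0
    for i,uv in obs:
        p,d=ray(i,uv); d=d/np.linalg.norm(d); M=np.eye(3)-np.outer(d,d); A=A+M; b=b+M@p
    x=np.linalg.solve(A,b); return x
def crop(f,u0,v0,w,h,s):
    im=cv2.imread('pics/'+f+'.png')[v0:v0+h,u0:u0+w]; return cv2.resize(im,None,fx=s,fy=s,interpolation=cv2.INTER_CUBIC)
E
python3 - <<'E'
from h import *
t=info('top0')
for n,uv,z in [('stake',(289,221),45),('scr',(203,207),30),('gauge',(440,243),20),('hardie',(261,287),40),('pink',(220,160),20),('big',(435,308),20),('washer',(371,124),0),('punch',(260,125),10)]:
    print(n,onz(t,uv,z).round())
a=crop('top0',170,130,160,120,5);cv2.imwrite('pics/c1.png',a)
a=crop('top0',380,220,120,90,6);cv2.imwrite('pics/c2.png',a)
a=crop('scene0',310,180,140,130,4);b=crop('scene0',210,80,80,80,6)
cv2.imwrite('pics/c3.png',a);cv2.imwrite('pics/c4.png',b)
E
```

```text
stake [528.  54.  45.]
scr [564. 256.  30.]
gauge [ 477. -295.   20.]
hardie [381. 116.  40.]
pink [680. 223.  20.]
big [ 331. -275.   20.]
washer [ 777. -147.    0.]
punch [772. 130.  10.]
```

View pics/c1.png

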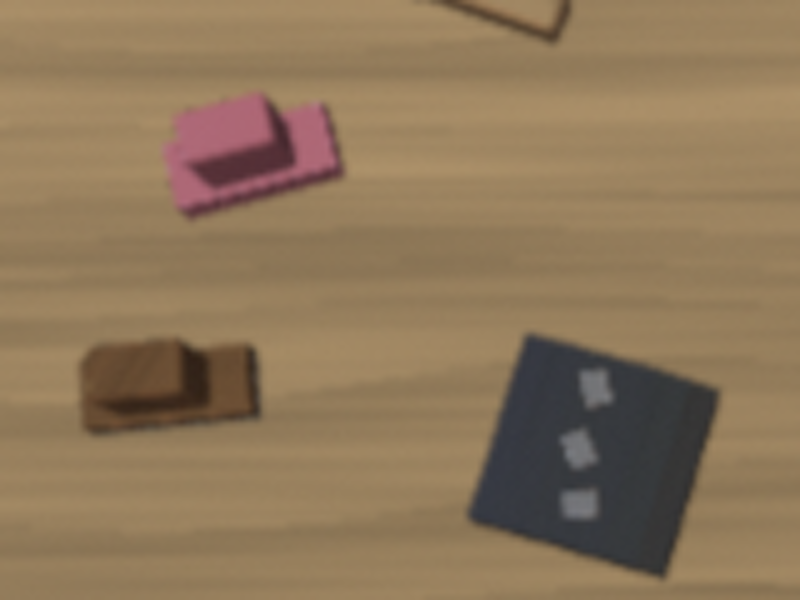

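View pics/c2.png

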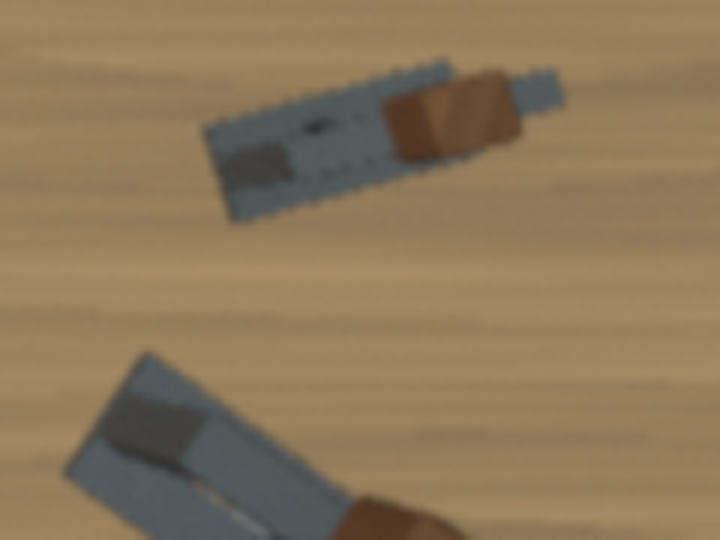

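View pics/c3.png

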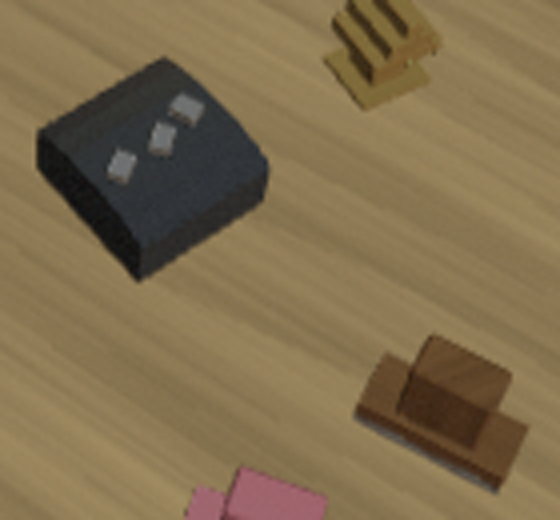

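View pics/c4.png

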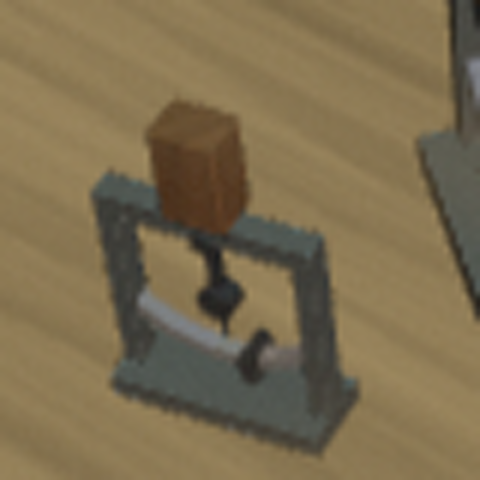

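```bash
cat >> h.py <<'E'
def inc(P,yaw,tilt=None,verbose=True,Rt=None):
    """shift/rotvec(deg) in tool axes to reach TCP P with tool down, yaw deg"""
    s=monitor.sense(); R0=Rm(s['tool_rot'])
    if Rt is None: Rt=Rm([np.pi,0,np.radians(yaw)])
    sh=R0.T@(np.array(P)-s['eef_pos']); rv=np.degrees(R.from_matrix(R0.T@Rt).as_rotvec())
    print('t',round(s['time_s'],2),'shift',sh.round(1),'rot',rv.round(2),'rows>=',max(np.linalg.norm(sh)/50,np.linalg.norm(rv)/8.59).__round__(1))
    return sh,rv
E
python3 - <<'E'
from h import *
inc([555,256,235],185)
E
```

```text
t 0.15 shift [-388.4 -152.8   68.5] rot [-7.000e-02 -2.000e-02 -3.077e+01] rows>= 8.5
```

Call:
{"api": "apply_moves", "payload": {"increments": [[1, -388, -153, 68, 0, 0, -30.8], [1, -388, -153, 68, 0, 0, -30.8], [1, -388, -153, 68, 0, 0, -30.8], [1, -388, -153, 68, 0, 0, -30.8], [1, -388, -153, 68, 0, 0, -30.8], [1, -388, -153, 68, 0, 0, -30.8], [1, -388, -153, 68, 0, 0, -30.8], [1, -388, -153, 68, 0, 0, -30.8], [1, -388, -153, 68, 0, 0, -30.8], [1, -388, -153, 68, 0, 0, -30.8]]}}

```text
time_s: 1.15
eef_pos: [557.4, 251.3, 234.4]
tool_rot: [-3.138, -0.001, -3.061]
force: [0.4, -0.3, 0.3]
opening: 1.0
```

Call:
{"api": "apply_moves", "payload": {"increments": [[1, 0, 0, 0, 0, 0, 0], [1, 0, 0, 0, 0, 0, 0]]}}

```text
time_s: 1.35
eef_pos: [553.7, 257.8, 236.0]
tool_rot: [3.141, -0.0, -3.052]
force: [-1.4, 0.3, -0.2]
opening: 1.004
```

```bash
python3 - <<'E'
from h import *
s=monitor.sense(); print(s['time_s'],s['eef_pos'],np.degrees(s['tool_rot']),s['joint_positions'])
im,i=snap('wrist','w1'); print(i['position'],np.degrees(i['attitude']))
E
```

```text
1.35 [553.66250308 257.79673509 236.01876988] [ 1.79944560e+02 -2.64624906e-02 -1.74855376e+02] [-0.27008172  0.55232704 -0.33083025  1.63538546  0.20425702  0.98813327
  0.99256199]
[472.02059173 251.57065134 304.1377578 ] [-18.72883467  -0.10818998  95.15295208]
```

View pics/w1.png

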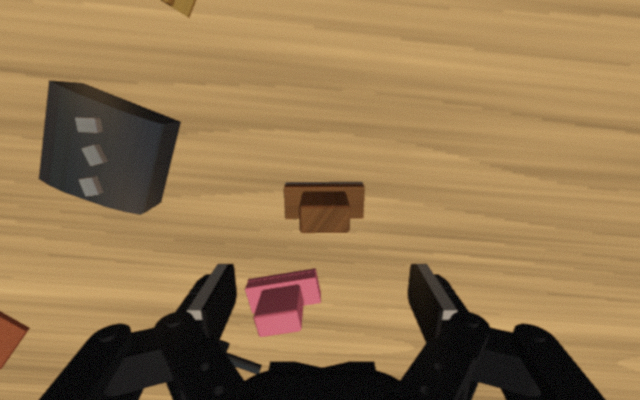

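The wrist view shows the scraper at (324,207) with its long edges nearly horizontal, and the stake with its three chips at (110,150).

```bash
python3 - <<'E'
from h import *
cv2.imwrite('pics/c5.png',crop('w1',270,170,110,75,7))
cv2.imwrite('pics/c6.png',crop('w1',30,70,165,155,4))
E
```

```text
(no output)
```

View pics/c5.png

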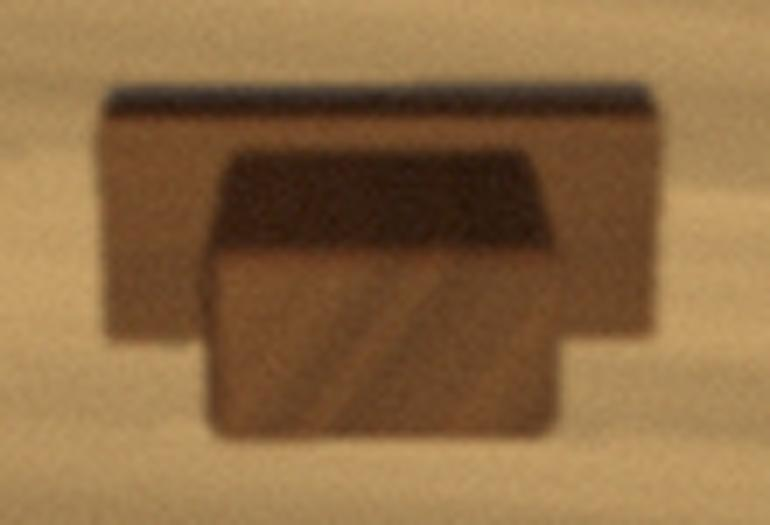

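View pics/c6.png

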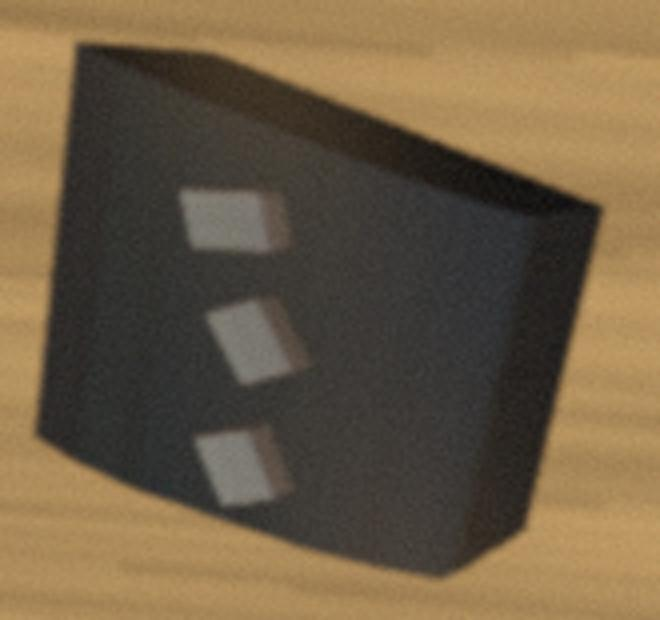

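```bash
python3 - <<'E'
from h import *
i=info('w1')
def show(n,pts,z,s,o):
    P=[onz(i,(x/s+o[0],y/s+o[1]),z) for x,y in pts]; P=np.array(P)
    print(n,'c',P.mean(0).round(1),'sides',[np.linalg.norm(P[k]-P[(k+1)%len(P)]).round(1) for k in range(len(P))],'ang',[np.degrees(np.arctan2(*(P[(k+1)%len(P)]-P[k])[[1,0]])).round(1) for k in range(len(P))]); return P
show('handle',[(210,248),(553,248),(557,437),(210,437)],66,7,(270,170))
show('base',[(103,118),(658,118),(657,338),(103,338)],20,7,(270,170))
S=show('stake',[(535,215),(445,577),(38,435),(78,44)],37.4,4,(30,70))
c=S.mean(0)
for y in (-15.5,-16,-16.5): pass
yaw=np.radians(-16)
Rz=np.array([[np.cos(yaw),-np.sin(yaw)],[np.sin(yaw),np.cos(yaw)]])
for n,p in [('c0',[(178,190),(265,190),(268,250),(192,248)]),('c1',[(207,315),(252,298),(300,370),(245,385)]),('c2',[(195,435),(255,428),(275,497),(222,507)])]:
    q=show(n,p,53,4,(30,70)); print((Rz.T@(q-c)[:,:2].T).T.round(1))
# cross check top cam
t=info('top0')
for P in [list(c[:2])+[37.4]]: print(proj(t,P), 'corners', [proj(t,s).round(1) for s in S])
print([ (170+x/5,130+y/5) for x,y in [(470,520),(530,335),(718,390),(665,577)]])
print(proj(t,[563,256,66]))
E
```

```text
handle c [565.3 262.9  66. ] sides [np.float64(40.8), np.float64(24.6), np.float64(42.6), np.float64(24.5)] ang [np.float64(95.1), np.float64(8.0), np.float64(-84.9), np.float64(-176.2)]
base c [566.  263.1  20. ] sides [np.float64(77.2), np.float64(32.9), np.float64(79.8), np.float64(32.8)] ang [np.float64(95.1), np.float64(7.5), np.float64(-84.9), np.float64(-177.1)]
stake c [531.2  60.9  37.4] sides [np.float64(89.6), np.float64(92.0), np.float64(88.3), np.float64(93.9)] ang [np.float64(-17.8), np.float64(-106.8), np.float64(163.4), np.float64(74.0)]
c0 c [506.4  65.   53. ] sides [np.float64(17.3), np.float64(11.9), np.float64(15.3), np.float64(11.3)] ang [np.float64(95.1), np.float64(-5.5), np.float64(-86.3), np.float64(-175.5)]
[[-27.4 -12.5]
 [-33.7   3.7]
 [-22.    5.8]
 [-16.8  -8.6]]
c1 c [531.1  66.4  53. ] sides [np.float64(10.7), np.float64(16.2), np.float64(12.7), np.float64(15.2)] ang [np.float64(114.1), np.float64(28.4), np.float64(-70.3), np.float64(-158.6)]
[[ -4.1  -4.1]
 [-11.    4.1]
 [  0.6  15.5]
 [  8.    5.2]]
c2 c [558.6  59.2  53. ] sides [np.float64(13.2), np.float64(15.3), np.float64(12.2), np.float64(16.1)] ang [np.float64(101.8), np.float64(7.5), np.float64(-74.2), np.float64(-168.7)]
[[22.9 -3.3]
 [16.7  8.4]
 [30.8 14.5]
 [37.2  4.1]]
[286.10774567 219.95782905] corners [array([260.5, 233. ]), array([273. , 196.3]), array([310.9, 207.2]), array([300., 244.])]
[(264.0, 234.0), (276.0, 197.0), (313.6, 208.0), (303.0, 245.4)]
[198.09315646 204.91500249]
```

```bash
python3 - <<'E'
from h import *
s=monitor.sense(); print(s['time_s'],s['eef_pos'],np.degrees(s['tool_rot']),s['qvel'].round(3))
im,i=snap('wrist','w2'); print(i['position'],np.degrees(i['attitude']))
a=cv2.imread('pics/w1.png');b=cv2.imread('pics/w2.png');print(cv2.absdiff(a,b).mean())
cv2.imwrite('pics/c5.png',crop('w2',270,170,110,75,7))
cv2.imwrite('pics/c6.png',crop('w2',30,70,165,155,4))
E
```

```text
1.4 [553.62476526 257.96399408 236.15047589] [ 1.79949177e+02 -8.14530710e-03 -1.74827497e+02] [-0.006 -0.002  0.006 -0.001  0.004 -0.    -0.001]
[471.95395569 251.69806116 304.24482996] [-18.74568255  -0.1036157   95.18023483]
2.7460247395833335
```

View pics/c5.png

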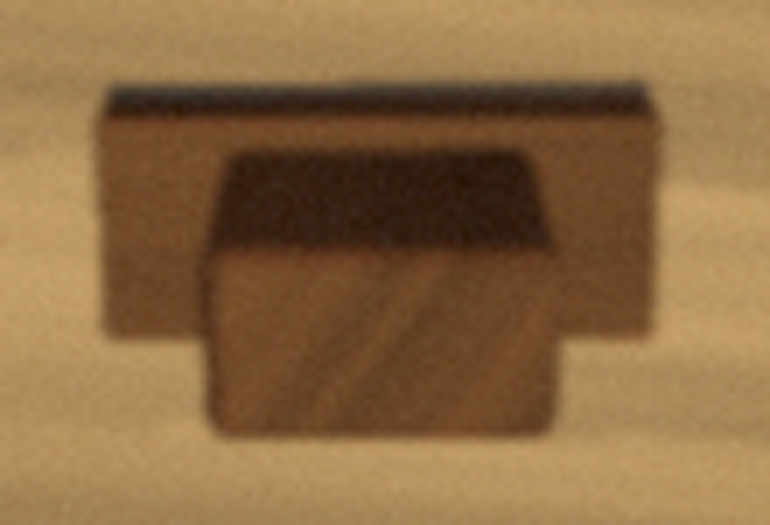

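View pics/c6.png

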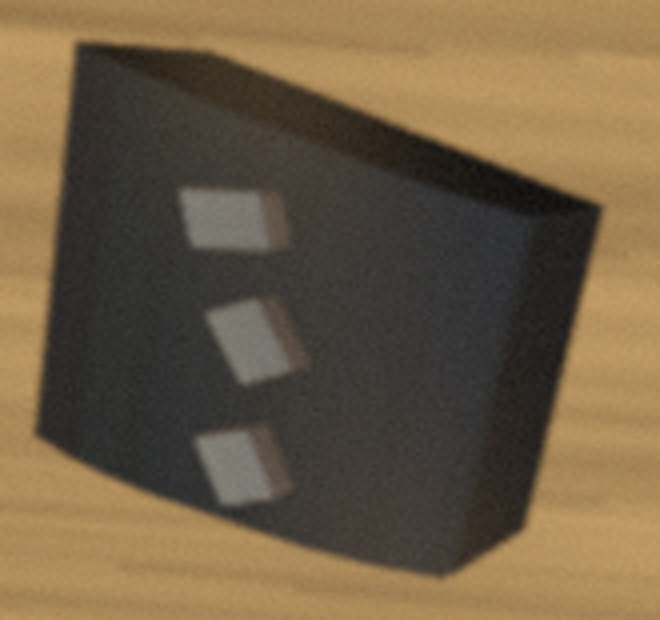

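```bash
python3 - <<'E'
from h import *
s=info('scene0');t=info('top0')
# scene crop c3 coords /4 + (310,180): handle top corners, stake corners, hardie
H=[(x/4+310,y/4+180) for x,y in [(435,336),(511,375),(487,447),(402,403)]]
for uv in [(435,336),(511,376),(488,410),(412,370)]:
    print('handle top?',onz(s,(uv[0]/4+310,uv[1]/4+180),66).round(1))
for uv in [(268,165),(165,58),(38,132),(140,245)]:
    print('stake',onz(s,(uv[0]/4+310,uv[1]/4+180),37.4).round(1))
for n in 'top','scene':
    im,i=snap(n,n+'1')
    print(n,proj(i,[553.6,258,236]).round(1))
# wrist TCP
w=info('w2'); print([proj(w,[553.6,258,z]).round(1) for z in (163,180,66)])
cv2.imwrite('pics/c7.png',np.hstack([crop('top1',120,140,130,130,4)[:520],crop('scene1',340,110,130,130,4)[:520]])[:,:800])
E
```

```text
handle top? [557.6 242.4  66. ]
handle top? [554.5 282.4  66. ]
handle top? [577.5 282.1  66. ]
handle top? [580.8 242.6  66. ]
stake [502.5 114.8  37.4]
stake [475.4  28.3  37.4]
stake [561.2   1.9  37.4]
stake [587.   88.5  37.4]
top [166.8 194.6]
scene [448.5 216.8]
[array([319.2, 265.1]), array([319. , 283.4]), array([319.9, 205.6])]
```

View pics/c7.png

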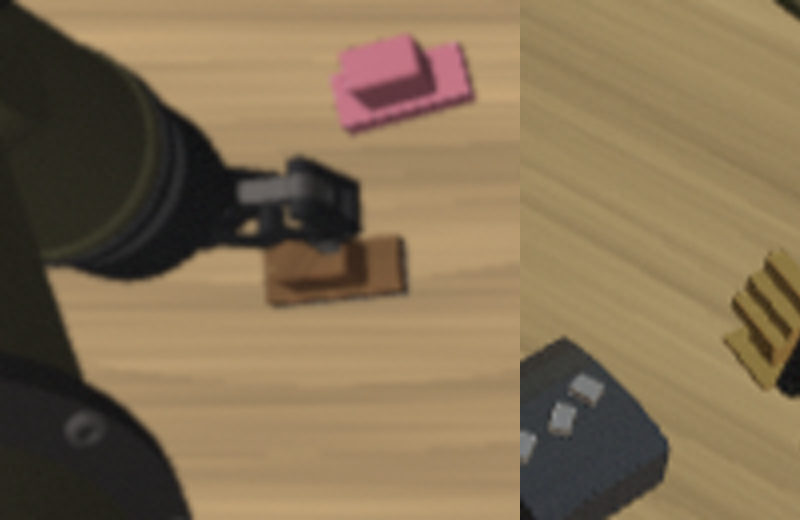

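```bash
python3 - <<'E'
from h import *
inc([566,262.7,99],185.1)
E
```

```text
t 1.55 shift [-12.4   4.1 137.2] rot [0.02 0.01 0.04] rows>= 2.8
```

Call:
{"api": "apply_moves", "payload": {"increments": [[1, -12.4, 4.1, 40, 0, 0, 0], [1, -12.4, 4.1, 75, 0, 0, 0], [1, -12.4, 4.1, 105, 0, 0, 0], [1, -12.4, 4.1, 125, 0, 0, 0], [1, -12.4, 4.1, 137, 0, 0, 0], [1, -12.4, 4.1, 137, 0, 0, 0], [1, -12.4, 4.1, 137, 0, 0, 0]], "squeeze": 70}}

```text
time_s: 2.25
eef_pos: [566.9, 262.0, 99.7]
tool_rot: [3.141, 0.001, -3.053]
force: [-0.1, -0.6, 0.1]
opening: 0.999
```

Call:
{"api": "apply_moves", "payload": {"increments": [[0, 0, 0, 0, 0, 0, 0], [0, 0, 0, 0, 0, 0, 0], [0, 0, 0, 0, 0, 0, 0], [0, 0, 0, 0, 0, 0, 0], [0, 0, 0, 0, 0, 0, 0], [0, 0, 0, 0, 0, 0, 0]]}}

```text
time_s: 2.85
eef_pos: [567.2, 261.7, 100.0]
tool_rot: [3.141, 0.002, -3.054]
force: [-0.0, -0.2, 6.6]
opening: 0.506
```

```bash
python3 - <<'E'
from h import *
s=monitor.sense(); print(s['time_s'],s['eef_pos'],np.degrees(s['tool_rot']),s['force'],s['opening'])
snap('wrist','w3')
E
```

```text
2.85 [567.15094568 261.68137816  99.95026938] [ 1.79969422e+02  9.70314974e-02 -1.74984350e+02] [-0.01762683 -0.15401327  6.62667539] 0.5059662672914602
```

View pics/w3.png

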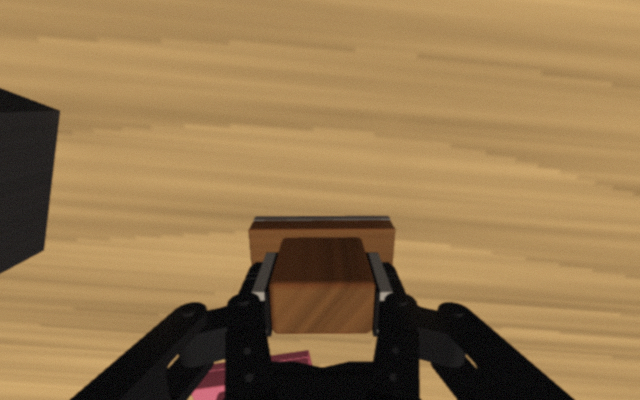

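The wrist view shows the pads on both handle sides, and the base at (250-394, 217-262).

```bash
python3 - <<'E'
from h import *
i=info('w3'); s=monitor.sense()
a=[onz(i,uv,66) for uv in [(281,238),(361,238),(378,331),(271,331)]]; print(np.mean(a,0), [np.linalg.norm(a[k]-a[k-1]).round(1) for k in range(4)])
b=[onz(i,uv,20) for uv in [(250,230),(394,230)]]; print(b)
E
```

```text
[554.20748906 262.27823172  66.        ] [np.float64(42.9), np.float64(29.6), np.float64(43.4), np.float64(44.5)]
[array([553.29170121, 223.46502777,  20.        ]), array([546.6215537 , 299.88789205,  20.        ])]
```

Call:
{"api": "apply_moves", "payload": {"increments": [[0, 0, 0, -30, 0, 0, 0], [0, 0, 0, -70, 0, 0, 0], [0, 0, 0, -110, 0, 0, 0], [0, 0, 0, -110, 0, 0, 0]], "squeeze": 80}}

```text
time_s: 3.3
eef_pos: [568.6, 262.9, 214.6]
tool_rot: [3.138, 0.009, -3.054]
force: [0.7, 1.4, -2.0]
opening: 0.503
```

```bash
python3 - <<'E'
from h import *
s=monitor.sense(); print(s['force'],s['opening'])
inc([522.2,24.9,205],73)
E
```

```text
[ 0.65273422  1.41370138 -2.02958861] 0.5030258218021725
t 3.3 shift [  67.1 -233.     8.1] rot [  0.62   0.13 112.01] rows>= 13.0
```

Call:
{"api": "apply_moves", "payload": {"increments": [[0, 8, -25, 8, 0, 0, 8], [0, 16, -50, 8, 0, 0, 16], [0, 24, -75, 8, 0, 0, 24], [0, 32, -100, 8, 0, 0, 32], [0, 40, -125, 8, 0, 0, 40], [0, 46, -150, 8, 0, 0, 48], [0, 52, -175, 8, 0, 0, 56], [0, 58, -200, 8, 0, 0, 64], [0, 63, -220, 8, 0, 0, 72], [0, 67, -233, 8, 0, 0, 80]]}}

```text
time_s: 4.3
eef_pos: [519.4, 21.4, 200.2]
tool_rot: [-3.14, 0.001, 1.825]
force: [-0.3, -0.2, -2.2]
opening: 0.505
```

Call:
{"api": "apply_moves", "payload": {"increments": [[0, 0, 0, 0, 0, 0, 8], [0, 0, 0, 0, 0, 0, 16], [0, 0, 0, 0, 0, 0, 24], [0, 0, 0, 0, 0, 0, 32], [0, 0, 0, 0, 0, 0, 32], [0, 0, 0, 0, 0, 0, 32]]}}

```text
time_s: 4.9
eef_pos: [519.9, 23.6, 200.4]
tool_rot: [-3.141, 0.001, 1.279]
force: [0.6, -0.7, -2.1]
opening: 0.508
```

```bash
python3 - <<'E'
from h import *
s=monitor.sense(); print(s['eef_pos'],np.degrees(s['tool_rot']),s['force'],s['opening'],s['joint_positions'])
inc([522.2,24.9,205],73)
snap('wrist','w4'); snap('top','top2');snap('scene','scene2')
cv2.imwrite('pics/c8.png',np.hstack([crop('top2',240,150,100,130,4),crop('scene2',300,130,100,130,4)]))
E
```

```text
[519.91519051  23.6446569  200.37382686] [-1.79951522e+02  4.16620205e-02  7.32727496e+01] [ 0.62625208 -0.66184151 -2.05443568] 0.5075553816375056 [-0.24851608  0.46845625  0.22745543  1.9200066  -0.14620193  0.76996428
 -0.23136779]
t 4.9 shift [ 1.9  1.8 -4.6] rot [-0.05  0.04  0.27] rows>= 0.1
```

View pics/w4.png

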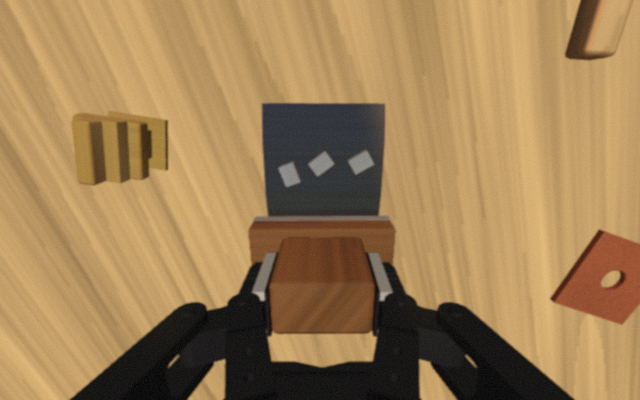

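View pics/c8.png

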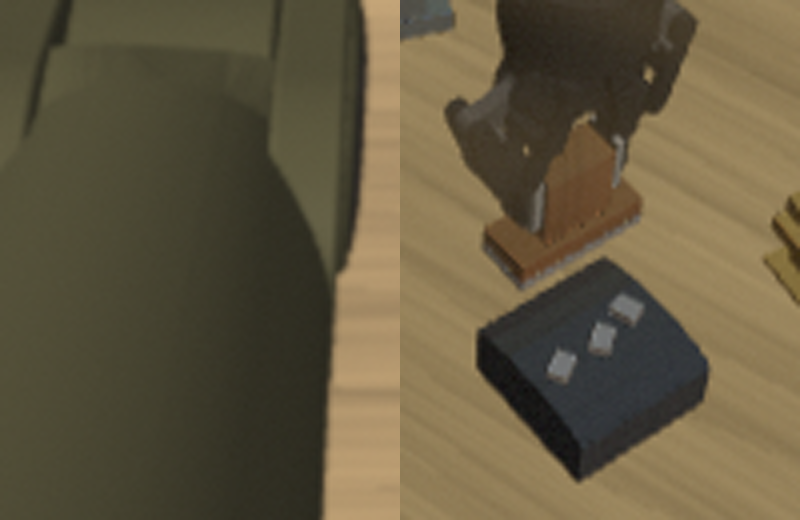

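The wrist view shows the stake's far edge at (263-384, 104), parallel to the scraper sole, with chips at (289,175), (321,163) and (361,162).

```bash
python3 - <<'E'
from h import *
i=info('w4'); s=monitor.sense(); R0=Rm(s['tool_rot']); p=s['eef_pos']
def T(uv,z): return (R0.T@(onz(i,uv,z)-p)).round(1)
print('far corners',T((263,104),37.4),T((384,104),37.4), onz(i,(263,104),37.4), onz(i,(384,104),37.4))
for n,u in [('c0',[(278,166),(293,162),(301,184),(287,188)]),('c1',[(308,161),(323,151),(334,165),(319,176)]),('c2',[(347,160),(365,150),(375,163),(357,175)])]:
    print(n,[T(x,53)[:2] for x in u])
cv2.imwrite('pics/c9.png',crop('w4',240,90,165,150,4))
E
```

```text
far corners [ 82.9 -42.8 163.3] [ 83.1  45.  163.3] [503.12832792 115.23242624  37.4       ] [587.20783347  89.9765915   37.4       ]
c0 [array([ 40.5, -31.7]), array([ 43.5, -20.8]), array([ 27.2, -15.3]), array([ 24.1, -25.8])]
c1 [array([ 44.2, -10. ]), array([51.4,  0.8]), array([41.4,  8.7]), array([33.2, -2.1])]
c2 [array([45., 18.]), array([52.2, 30.6]), array([42.9, 38.2]), array([34. , 25.6])]
```

View pics/c9.png

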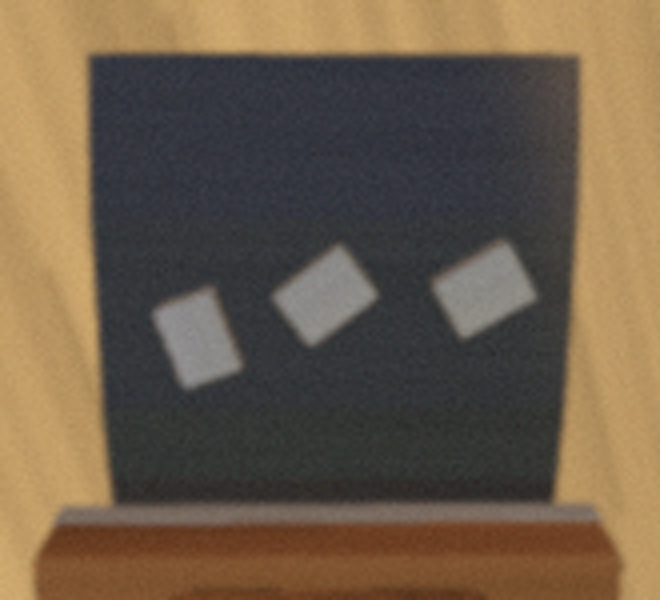

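Call:
{"api": "apply_moves", "payload": {"increments": [[0, 0, 3, 15, 0, 0, 0], [0, 0, 3, 30, 0, 0, 0], [0, 0, 3, 44, 0, 0, 0], [0, 0, 3, 51, 0, 0, 0], [0, 0, 3, 54, 0, 0, 0], [0, 0, 3, 54, 0, 0, 0]]}}

```text
time_s: 5.65
eef_pos: [523.2, 22.6, 146.8]
tool_rot: [-3.141, 0.0, 1.275]
force: [-0.2, -0.0, -2.9]
opening: 0.51
```

```bash
python3 - <<'E'
from h import *
s=monitor.sense(); print(s['eef_pos'],np.degrees(s['tool_rot']),s['force'],s['opening'])
sc=np.array([531.6,58.2]); yd=np.array([np.cos(np.radians(73)),np.sin(np.radians(73))]); print('stake y of TCP',(s['eef_pos'][:2]-sc)@yd)
Y0=(s['eef_pos'][:2]-sc)@yd; z0=s['eef_pos'][2]; f=np.array([17,0,100.])
way=[(-15,46,0),(-10,46,0),(-4,46,0),(2,46,0),(8,46,0),(13,46,0),(18,46,0),(22,45.4,4),(26,44.7,9),(30,44,12),
(34,43.2,14),(38,41.8,18),(42,40.4,20),(46,38.9,20),(50,37.6,20),(54,36.6,20),(59,36,20),(59,36,20)]
for y,z,th in way:
    Rt=R.from_rotvec([0,-np.radians(th),0]).as_matrix()
    F=np.array([y-Y0,0,z0-z]); d=F-Rt@f; print([0,d[0].round(1),0,d[2].round(1),0,-th,0])
E
```

```text
[523.17497066  22.58031207 146.8270106 ] [-1.79981788e+02  4.51388191e-03  7.30468671e+01] [-0.16822383 -0.0147724  -2.91999598] 0.5095153874774573
stake y of TCP -36.52651716670545
[0, np.float64(4.5), 0, np.float64(0.8), 0, 0, 0]
[0, np.float64(9.5), 0, np.float64(0.8), 0, 0, 0]
[0, np.float64(15.5), 0, np.float64(0.8), 0, 0, 0]
[0, np.float64(21.5), 0, np.float64(0.8), 0, 0, 0]
[0, np.float64(27.5), 0, np.float64(0.8), 0, 0, 0]
[0, np.float64(32.5), 0, np.float64(0.8), 0, 0, 0]
[0, np.float64(37.5), 0, np.float64(0.8), 0, 0, 0]
[0, np.float64(48.5), 0, np.float64(0.5), 0, -4, 0]
[0, np.float64(61.4), 0, np.float64(0.7), 0, -9, 0]
[0, np.float64(70.7), 0, np.float64(1.5), 0, -12, 0]
[0, np.float64(78.2), 0, np.float64(2.5), 0, -14, 0]
[0, np.float64(89.3), 0, np.float64(4.7), 0, -18, 0]
[0, np.float64(96.8), 0, np.float64(6.6), 0, -20, 0]
[0, np.float64(100.8), 0, np.float64(8.1), 0, -20, 0]
[0, np.float64(104.8), 0, np.float64(9.4), 0, -20, 0]
[0, np.float64(108.8), 0, np.float64(10.4), 0, -20, 0]
[0, np.float64(113.8), 0, np.float64(11.0), 0, -20, 0]
[0, np.float64(113.8), 0, np.float64(11.0), 0, -20, 0]
```

Call:
{"api": "apply_moves", "payload": {"increments": [[0, 4.5, 0, 0.8, 0, 0, 0], [0, 9.5, 0, 0.8, 0, 0, 0], [0, 14.5, 0, 0.8, 0, 0, 0], [0, 19.5, 0, 0.8, 0, 0, 0], [0, 24.5, 0, 0.8, 0, 0, 0], [0, 29.5, 0, 0.8, 0, 0, 0], [0, 33.5, 0, 0.8, 0, 0, 0], [0, 37.5, 0, 0.8, 0, 0, 0], [0, 37.5, 0, 0.8, 0, 0, 0]]}}

```text
time_s: 6.55
eef_pos: [534.3, 59.3, 146.0]
tool_rot: [-3.142, -0.0, 1.275]
force: [-0.1, 0.4, -3.4]
opening: 0.505
```

```bash
python3 - <<'E'
from h import *
s=monitor.sense(); print(s['eef_pos'],np.degrees(s['tool_rot']),s['force'],s['opening'])
snap('wrist','w5')
E
```

```text
[534.2840333   59.29070083 146.04441795] [-1.79999804e+02 -1.93800368e-02  7.30797244e+01] [-0.14705439  0.4027183  -3.39926612] 0.5046057036026675
```

View pics/w5.png

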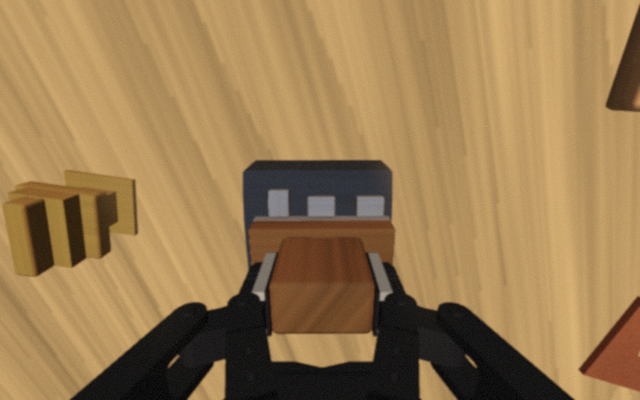

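The three chips now lie flush in front of the sole at (278,203), (321,206) and (370,205). I'm continuing with the tilt.

Call:
{"api": "apply_moves", "payload": {"increments": [[0, 11, 0, -0.3, 0, -4, 0], [0, 24, 0, -0.1, 0, -9, 0], [0, 33, 0, 0.7, 0, -12, 0], [0, 40.7, 0, 1.7, 0, -14, 0], [0, 51.8, 0, 3.9, 0, -18, 0], [0, 59.3, 0, 5.8, 0, -20, 0], [0, 63.3, 0, 7.3, 0, -20, 0], [0, 67.3, 0, 8.6, 0, -20, 0], [0, 71.3, 0, 9.6, 0, -20, 0], [0, 76.3, 0, 10.2, 0, -20, 0]]}}

```text
time_s: 7.6
eef_pos: [556.5, 130.6, 136.2]
tool_rot: [3.141, 0.349, 1.273]
force: [0.0, 0.6, -2.2]
opening: 0.506
```

```bash
python3 - <<'E'
from h import *
s=monitor.sense(); print(s['eef_pos'],np.degrees(s['tool_rot']),s['force'],s['opening'])
snap('wrist','w6');snap('scene','scene3')
cv2.imwrite('pics/c10.png',crop('scene3',280,130,160,130,5))
E
```

```text
[556.48284545 130.6100989  136.18944301] [179.98401028  19.97473468  72.91049153] [ 0.01382181  0.57227871 -2.22426028] 0.5055074474342718
```

View pics/w6.png

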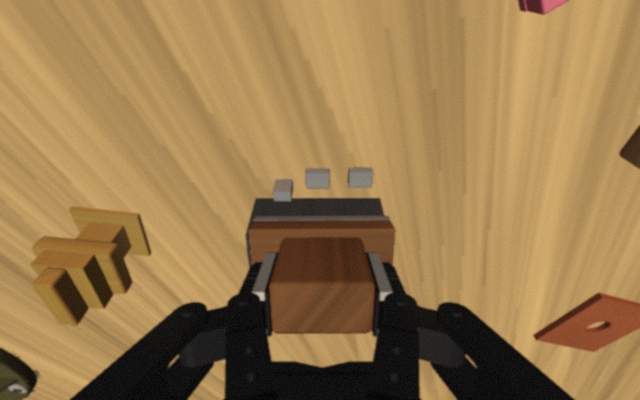

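View pics/c10.png

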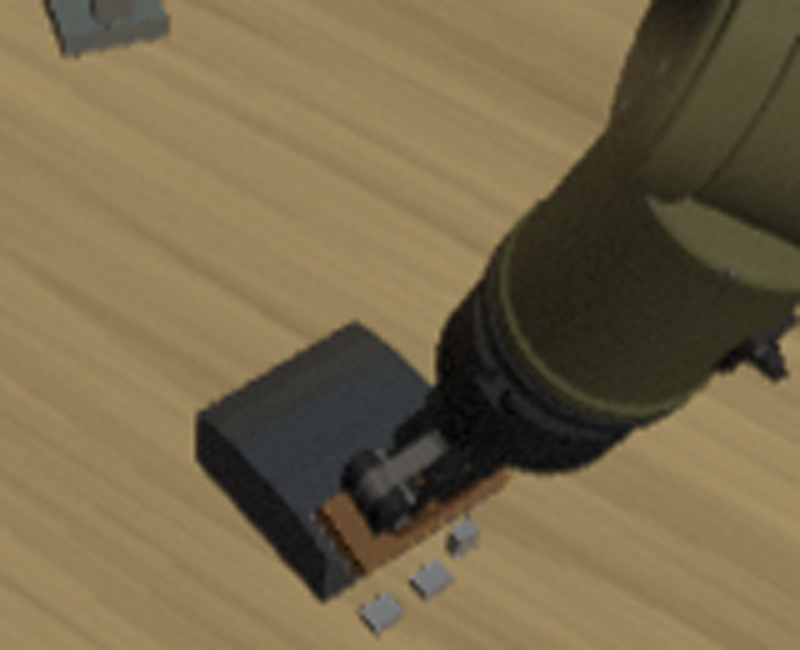

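All three chips lie on the bench beyond the stake, at (283,190), (317,179) and (360,178) in the wrist view. Next I lift clear and put the scraper back.

```bash
python3 - <<'E'
from h import *
s=monitor.sense();p=s['eef_pos']
inc(p+[0,0,70],73,Rt=Rm(s['tool_rot'])); inc([567,262,200],73)
E
```

```text
t 7.7 shift [-23.9   0.  -65.8] rot [0. 0. 0.] rows>= 1.4
t 7.7 shift [  98.1  -28.1 -103.7] rot [1.000e-02 1.994e+01 1.000e-02] rows>= 2.9
```

Call:
{"api": "apply_moves", "payload": {"increments": [[0, -10, 0, -28, 0, 0, 0], [0, -24, 0, -66, 0, 0, 0], [0, 0, -7, -85, 0, 4, 0], [0, 35, -14, -97, 0, 10, 0], [0, 70, -21, -103, 0, 16, 0], [0, 98, -28, -104, 0, 20, 0], [0, 98, -28, -104, 0, 20, 0], [0, 98, -28, -104, 0, 20, 0]]}}

```text
time_s: 8.5
eef_pos: [566.6, 260.8, 200.1]
tool_rot: [-3.141, 0.002, 1.274]
force: [0.5, 0.2, -1.7]
opening: 0.505
```

```bash
python3 - <<'E'
from h import *
inc([567,262,101],73); s=monitor.sense(); print(s['eef_pos'],np.degrees(s['tool_rot']))
snap('wrist','w7')
E
```

```text
t 8.5 shift [ 1.4  0.  99.1] rot [-0.02  0.09  0.01] rows>= 2.0
[566.64620038 260.77453277 200.08818381] [-1.79980391e+02  9.13046514e-02  7.30056740e+01]
```

View pics/w7.png

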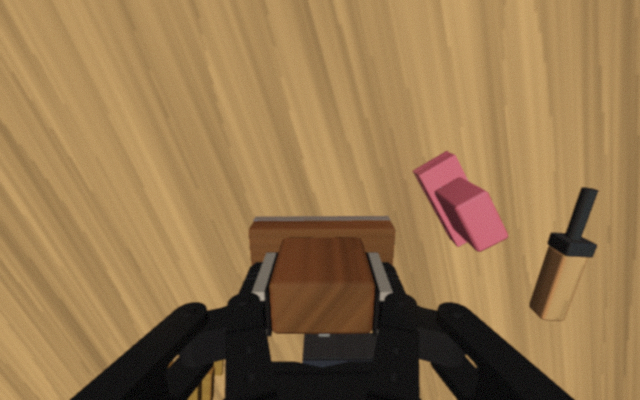

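The wrist view shows clear bench under the scraper, with pink at (460,205) well away. I lower it now.

Call:
{"api": "apply_moves", "payload": {"increments": [[0, 0, 0, 30, 0, 0, 0], [0, 0, 0, 60, 0, 0, 0], [0, 0, 0, 85, 0, 0, 0], [0, 0, 0, 94, 0, 0, 0], [0, 0, 0, 98, 0, 0, 0], [0, 0, 0, 100, 0, 0, 0], [0, 0, 0, 100, 0, 0, 0], [0, 0, 0, 100, 0, 0, 0]]}}

```text
time_s: 9.35
eef_pos: [567.4, 261.9, 101.2]
tool_rot: [3.14, -0.001, 1.275]
force: [-0.5, -0.3, -2.3]
opening: 0.509
```

Call:
{"api": "apply_moves", "payload": {"increments": [[0, 0, 0, 1, 0, 0, 0], [0, 0, 0, 1.8, 0, 0, 0], [0, 0, 0, 1.8, 0, 0, 0]]}}

```text
time_s: 9.65
eef_pos: [567.3, 262.0, 100.0]
tool_rot: [3.14, -0.002, 1.275]
force: [-2.7, -0.5, 8.1]
opening: 0.505
```

Contact with about 10 N. I release now.

Call:
{"api": "apply_moves", "payload": {"increments": [[0.7, 0, 0, 1, 0, 0, 0], [1, 0, 0, 0, 0, 0, 0], [1, 0, 0, 0, 0, 0, 0], [1, 0, 0, 0, 0, 0, 0], [1, 0, 0, -30, 0, 0, 0], [1, 0, 0, -70, 0, 0, 0], [1, 0, 0, -115, 0, 0, 0], [1, 0, 0, -150, 0, 0, 0], [1, 0, 0, -150, 0, 0, 0]]}}

```text
time_s: 10.55
eef_pos: [569.1, 262.2, 253.9]
tool_rot: [3.135, -0.006, 1.274]
force: [-0.0, -0.3, -0.0]
opening: 0.999
```

```bash
python3 - <<'E'
from h import *
s=monitor.sense(); print(s['force'],s['opening'],s['eef_pos'])
snap('wrist','w8')
# gauge estimate from scene: c4 crop /6+(210,80)
i=info('scene0')
g=lambda x,y,z: onz(i,(x/6+210,y/6+80),z).round(1)
print('handle top', g(177,98,151),g(240,120,151),g(147,133,151))
print('shoe top corners (z12)', g(357,378,12),g(322,445,12),g(115,385,12))
inc([480,-288,290],15)
E
```

```text
[-0.02532875 -0.27148689 -0.0441298 ] 0.9993140074624519 [569.0722521  262.17224631 253.85395182]
handle top [ 471.7 -302.9  151. ] [ 466.3 -274.5  151. ] [ 494.  -297.7  151. ]
shoe top corners (z12) [ 447.  -245.5   12. ] [ 486.  -231.2   12. ] [ 513.7 -325.    12. ]
t 10.6 shift [-551.6   76.6  -40.7] rot [ 0.1  -0.31 58.02] rows>= 11.2
```

View pics/w8.png

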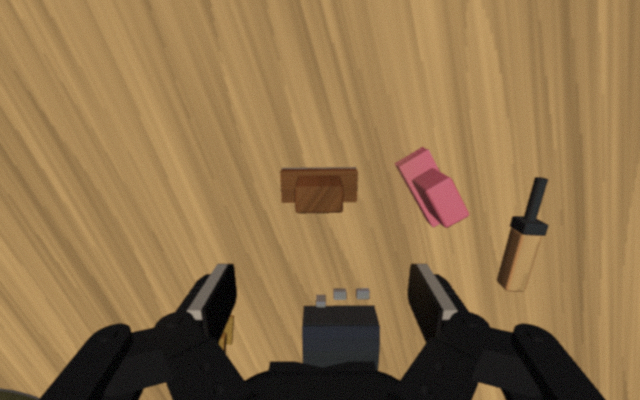

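The scraper stands upright at (319,188) with the pink block clear of it, and the chips are on the bench at (340,297). Next I check the big gauge's height.

```bash
python3 - <<'E'
from h import *
a=info('scene0');b=info('top0')
cv2.imwrite('pics/c11.png',np.hstack([crop('scene0',270,35,70,110,5),crop('top0',385,265,90,110,5)]))
x=tri([(a,(293,50)),(b,(455,316))]);print(x,proj(a,x),proj(b,x))
E
```

```text
[ 339.05867259 -245.6631802   229.05528228] [292.74926827  49.93277118] [454.69570902 316.17588568]
```

View pics/c11.png

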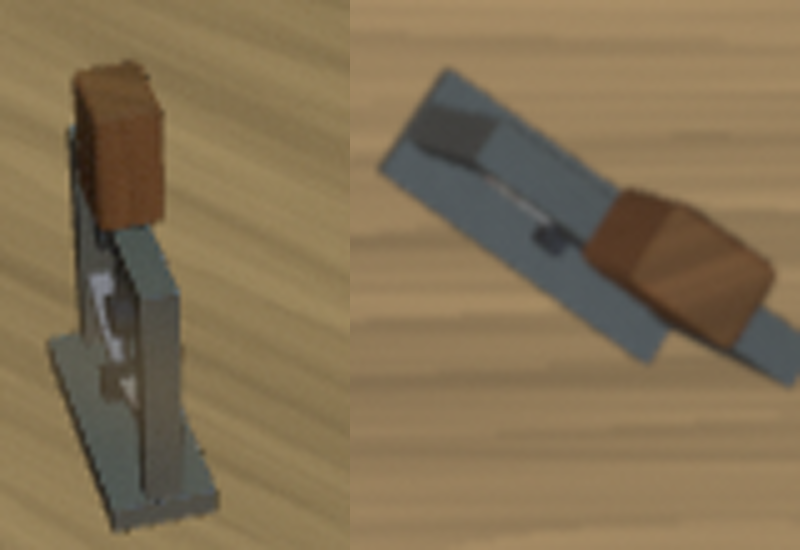

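Call:
{"api": "apply_moves", "payload": {"increments": [[1, -40, 5, -10, 0, 0, 6], [1, -85, 12, -20, 0, 0, 12], [1, -132, 18, -30, 0, 0, 18], [1, -180, 25, -40, 0, 0, 24], [1, -228, 31, -41, 0, 0, 30], [1, -276, 38, -41, 0, 0, 36], [1, -324, 45, -41, 0, 0, 42], [1, -372, 52, -41, 0, 0, 48], [1, -420, 58, -41, 0, 0, 54], [1, -465, 65, -41, 0, 0, 58]]}}

```text
time_s: 11.6
eef_pos: [492.1, -203.7, 288.2]
tool_rot: [-3.141, 0.002, 0.258]
force: [-0.1, 0.8, -0.1]
opening: 1.003
```

```bash
python3 - <<'E'
from h import *
inc([480,-286,290],16)
E
```

```text
t 11.6 shift [-32.7  76.5  -1.8] rot [-0.04  0.1  -1.23] rows>= 1.7
```

Call:
{"api": "apply_moves", "payload": {"increments": [[1, -16, 38, 0, 0, 0, -1.2], [1, -32, 70, 0, 0, 0, -1.2], [1, -33, 77, 0, 0, 0, -1.2], [1, -33, 77, 0, 0, 0, -1.2], [1, -33, 77, 0, 0, 0, -1.2]]}}

```text
time_s: 12.1
eef_pos: [481.7, -283.5, 288.3]
tool_rot: [-3.14, 0.001, 0.284]
force: [0.6, 1.1, -0.1]
opening: 1.001
```

```bash
python3 - <<'E'
from h import *
s=monitor.sense(); print(s['eef_pos'],np.degrees(s['tool_rot']),s['joint_positions'].round(2))
snap('wrist','w9'); snap('scene','scene4')
cv2.imwrite('pics/c12.png',crop('scene4',200,20,160,140,5))
E
```

```text
[ 481.66112143 -283.49165013  288.31307136] [-1.79890632e+02  4.79473220e-02  1.62840423e+01] [ 0.08  0.48  0.63  1.71 -0.32  1.06 -0.47]
```

View pics/w9.png

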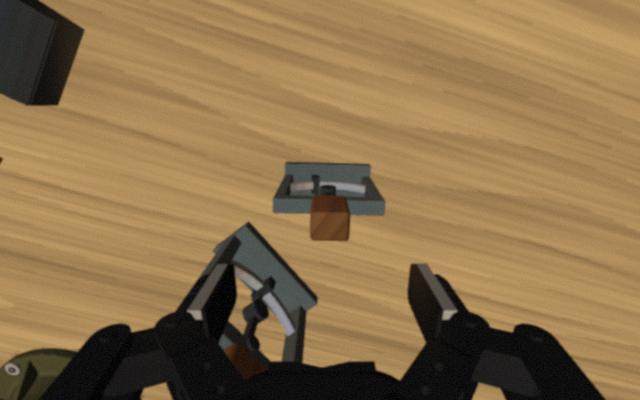

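View pics/c12.png

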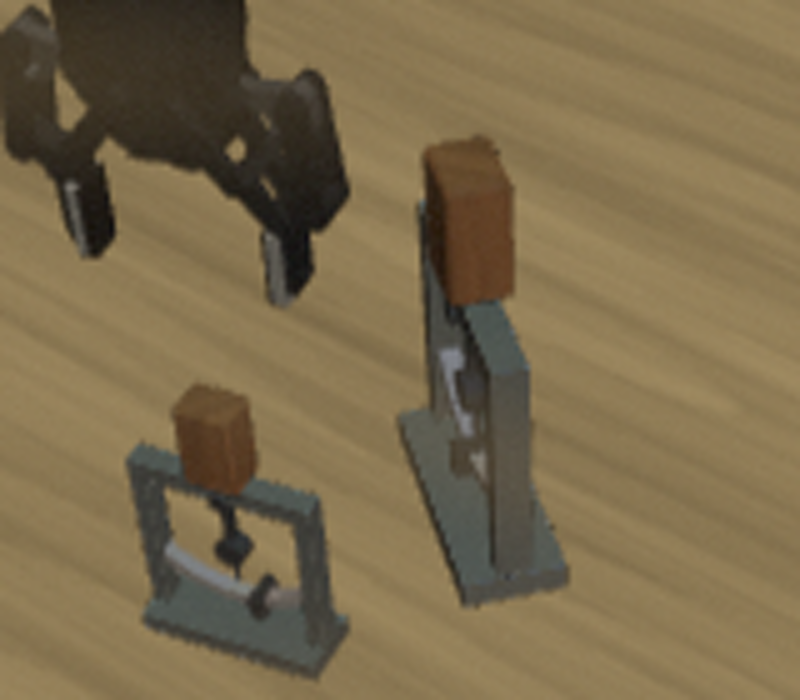

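The wrist view shows the small gauge with its handle at (330,218) and shoe edge at (286-370,164), and the tab left of the pointer at (317,185). The big gauge is below it at (255,290).

```bash
python3 - <<'E'
from h import *
cv2.imwrite('pics/c13.png',crop('w9',268,155,122,92,6))
E
```

```text
(no output)
```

View pics/c13.png

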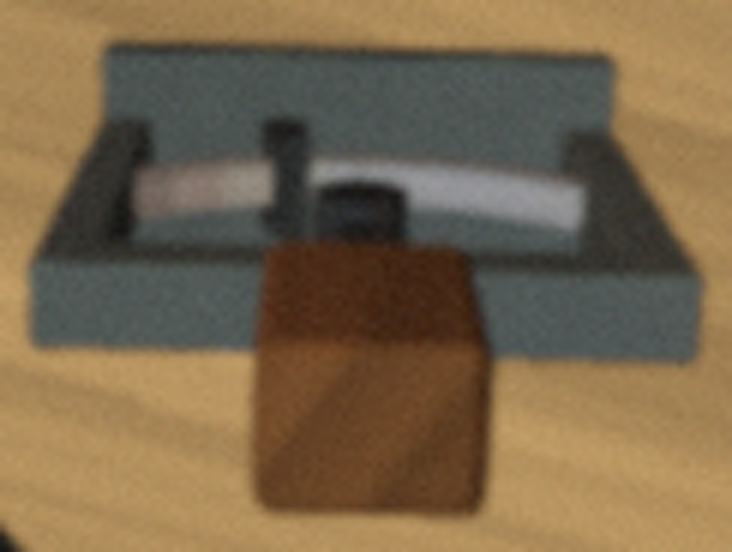

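```bash
cat > g.py <<'E'
from h import *
i=info('w9'); s=monitor.sense(); R0=Rm(s['tool_rot'])
c=lambda x,y: (x/6+268,y/6+155)
def q(n,pts,z):
    P=np.array([onz(i,c(*p),z) for p in pts]); print(n,P.mean(0).round(1),'len',np.linalg.norm(P[1]-P[0]).round(1),'ang',np.degrees(np.arctan2(*(P[1]-P[0])[[1,0]])).round(1)); return P.mean(0)
h=q('handle',[(257,347),(489,345),(485,510),(257,507)],151)
f=q('frame',[(36,262),(700,275),(698,358),(32,346)],105)
sh=q('shoe+x',[(107,45),(612,58)],12)
yaw=16.3
X=np.array([np.cos(np.radians(yaw)),np.sin(np.radians(yaw)),0]);Y=np.array([-X[1],X[0],0])
print('shoe centre',sh-20*X)
for o in (f,h,sh-20*X):
  for z in (37,33,41):
    d=onz(i,c(287,176),z)-o; print(z,'tooth rel',d@X,d@Y, 'ang',np.arctan2(d@Y,94-z))
d=onz(i,c(362,210),50)-f; print('bob y',d@Y)
E
python3 g.py
```

```text
handle [ 480.1 -288.8  151. ] len 28.0 ang -73.1
frame [ 479.5 -289.3  105. ] len 96.8 ang -74.8
shoe+x [ 498.9 -284.    12. ] len 96.9 ang -75.2
shoe centre [ 479.68885658 -289.6191602    12.        ]
37 tooth rel 2.1437394814895296 13.14976520818848 ang 0.22673087144891554
33 tooth rel 1.068998746582377 13.242581361086645 ang 0.2137743883090177
41 tooth rel 3.2184802163966277 13.05694905529033 ang 0.24154752824401174
37 tooth rel 1.3804441308009945 12.864157574284073 ang 0.22196821875303097
33 tooth rel 0.3057033958938416 12.956973727182238 ang 0.20929871088574
41 tooth rel 2.4551848657080924 12.771341421385925 ang 0.23646072664732995
37 tooth rel 2.034272599125737 13.526247635706511 ang 0.232992923051842
33 tooth rel 0.9595318642185843 13.619063788604675 ang 0.2196608516202562
41 tooth rel 3.109013334032835 13.433431482808363 ang 0.24823338597593414
bob y -0.2877950664864184
```

```bash
python3 - <<'E'
from h import *
inc([479.7,-289.2,183],15)
E
```

```text
t 12.2 shift [ -3.9   5.4 105.7] rot [-0.08  0.02  1.37] rows>= 2.1
```

Call:
{"api": "apply_moves", "payload": {"increments": [[1, -3.9, 5.4, 20, 0, 0, 1.4], [1, -3.9, 5.4, 45, 0, 0, 1.4], [1, -3.9, 5.4, 70, 0, 0, 1.4], [1, -3.9, 5.4, 92, 0, 0, 1.4], [1, -3.9, 5.4, 103, 0, 0, 1.4], [1, -3.9, 5.4, 106, 0, 0, 1.4], [1, -3.9, 5.4, 106, 0, 0, 1.4]]}}

```text
time_s: 12.9
eef_pos: [479.5, -290.8, 183.6]
tool_rot: [3.142, -0.0, 0.26]
force: [0.3, -0.4, 0.8]
opening: 1.004
```

```bash
python3 - <<'E'
from h import *
inc([479.7,-289.2,183],15); s=monitor.sense(); print(s['force'])
snap('wrist','w10')
E
```

```text
t 12.9 shift [ 0.6 -1.5  0.6] rot [ 0.   -0.01 -0.13] rows>= 0.0
[ 0.25304062 -0.42966545  0.78649797]
```

View pics/w10.png

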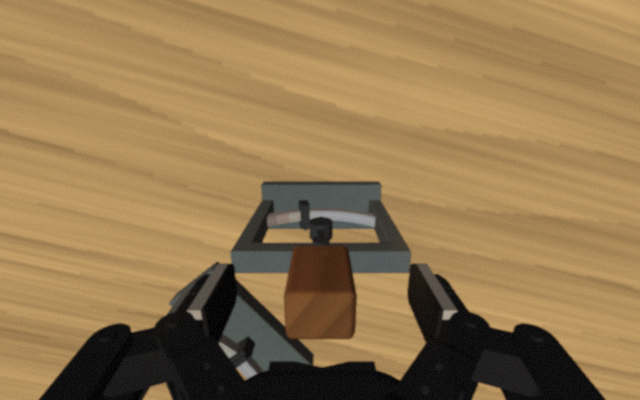

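Handle (286-355, 250-337) is centred between the pads. I close the gripper.

Call:
{"api": "apply_moves", "payload": {"increments": [[0, 0, -1, 0, 0, 0, 0], [0, 0, -1, 0, 0, 0, 0], [0, 0, -1, 0, 0, 0, 0], [0, 0, -1, 0, 0, 0, 0], [0, 0, -1, 0, 0, 0, 0], [0, 0, -1, 0, 0, 0, 0], [0, 0, -1, 0, 0, 0, 0]], "squeeze": 100}}

```text
time_s: 13.65
eef_pos: [479.3, -290.2, 183.9]
tool_rot: [3.141, -0.001, 0.259]
force: [-1.0, 0.7, 5.8]
opening: 0.341
```

```bash
python3 - <<'E'
from h import *
s=monitor.sense(); print(s['eef_pos'],np.degrees(s['tool_rot']),s['force'],s['opening'])
snap('wrist','w11')
cv2.imwrite('pics/c14.png',crop('w11',220,160,200,180,4))
E
```

```text
[ 479.25413468 -290.19072314  183.86521027] [ 1.79978837e+02 -5.97168683e-02  1.48344730e+01] [-0.97339285  0.68274648  5.78783571] 0.34060577393317354
```

View pics/c14.png

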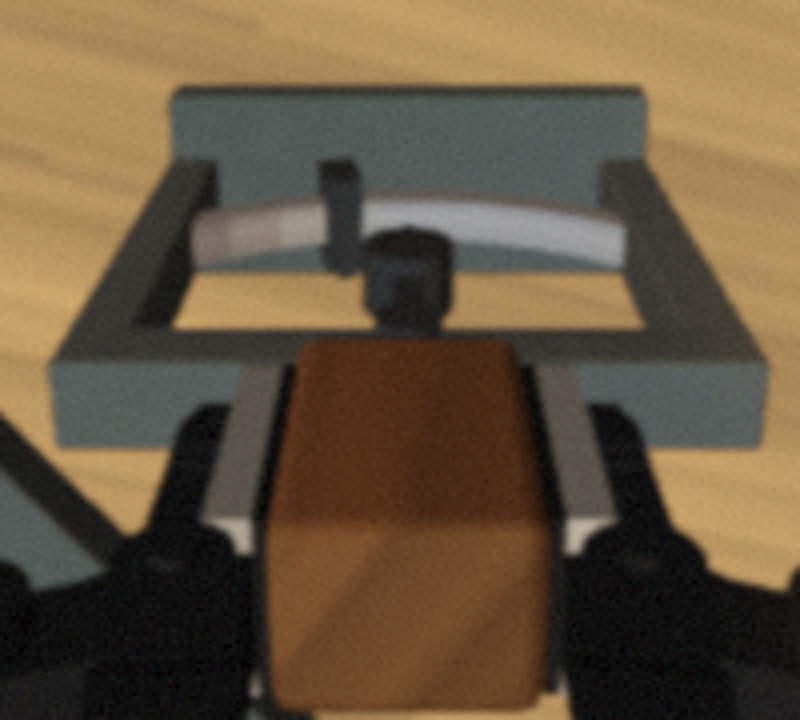

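```bash
python3 - <<'E'
from h import *
i=info('w11'); s=monitor.sense(); R0=Rm(s['tool_rot']);p=s['eef_pos']
c=lambda x,y:(x/4+220,y/4+160)
T=lambda uv,z:R0.T@(onz(i,c(*uv),z)-p)
for n,uv,z in [('fl',(53,362),105),('fr',(768,362),105),('bl',(57,446),105),('br',(760,446),105),('sl',(171,92),12),('sr',(646,92),12),('tooth',(341,217),37),('toothA',(337,165),33),('toothB',(345,270),41),('hl',(268,530),151),('hr',(553,530),151),('hbl',(272,705),151)]:
    print(n,T(uv,z).round(1))
f=(T((53,362),105)+T((768,362),105))/2
sh=(T((171,92),12)+T((646,92),12))/2
y0=(f[1]+sh[1])/2
d=-(T((341,217),37)[1]-y0); print('y0',y0,'tooth dy',d, np.arctan(d/57), np.arcsin(d/58),np.arcsin(d*1.03/58))
E
```

```text
fl [  7.8 -49.1  78.9]
fr [ 7.8 47.8 78.9]
bl [ -5.2 -49.8  78.8]
br [-5.2 47.9 78.9]
sl [ 21.  -49.6 171.9]
sr [ 21.1  47.7 171.9]
tooth [  3.1 -13.8 146.9]
toothA [ 12.2 -14.6 150.9]
toothB [ -6.1 -12.9 142.9]
hl [ 13.3 -14.7  32.9]
hr [13.4 13.2 32.9]
hbl [ -7.9 -15.1  32.9]
y0 -0.8133553828208235 tooth dy 12.942972074227281 0.22328352349247166 0.22504957875420115 0.23192286675904633
```

Call:
{"api": "apply_moves", "payload": {"increments": [[0, 0, 0, -25, 0, 0, 0], [0, 0, 0, -60, 0, 0, 0], [0, 0, 0, -95, 0, 0, 0], [0, 0, 0, -100, 0, 0, 0], [0, 0, 0, -100, 0, 0, 0]]}}

```text
time_s: 14.2
eef_pos: [478.8, -290.0, 283.1]
tool_rot: [3.142, -0.001, 0.259]
force: [0.1, 0.4, -5.9]
opening: 0.337
```

```bash
python3 - <<'E'
from h import *
s=monitor.sense(); print(s['eef_pos'],s['force'],s['opening'])
inc([530.2,57.8,270],-17)
E
```

```text
[ 478.83337102 -290.00420752  283.07318906] [ 0.09304292  0.43249214 -5.90917728] 0.3373681785803421
t 14.2 shift [ 138.7 -323.1   13.1] rot [-1.000e-02 -3.000e-02  3.184e+01] rows>= 7.0
```

Call:
{"api": "apply_moves", "payload": {"increments": [[0, 15, -28, 0, 0, 0, 3], [0, 32, -66, 0, 0, 0, 6], [0, 49, -105, 0, 0, 0, 10], [0, 66, -144, 2, 0, 0, 14], [0, 83, -183, 4, 0, 0, 18], [0, 100, -222, 6, 0, 0, 22], [0, 115, -260, 8, 0, 0, 26], [0, 127, -292, 10, 0, 0, 29], [0, 135, -313, 12, 0, 0, 31], [0, 138.7, -323, 13, 0, 0, 31.8]]}}

```text
time_s: 15.2
eef_pos: [529.3, 60.9, 267.4]
tool_rot: [3.14, 0.004, -0.293]
force: [-0.8, 0.1, -5.4]
opening: 0.341
```

Call:
{"api": "apply_moves", "payload": {"increments": [[0, 0, 0, 0, 0, 0, 0], [0, 0, 0, 0, 0, 0, 0], [0, 0, 0, 0, 0, 0, 0]]}}

```text
time_s: 15.5
eef_pos: [530.1, 55.4, 270.3]
tool_rot: [3.141, -0.0, -0.299]
force: [-0.7, -0.1, -4.7]
opening: 0.342
```

```bash
python3 - <<'E'
from h import *
s=monitor.sense(); print(s['eef_pos'],np.degrees(s['tool_rot']),s['force'],s['opening'],s['joint_positions'].round(2))
inc([530.2,57.8,270],-17)
snap('wrist','w12'); snap('scene','scene5')
cv2.imwrite('pics/c15.png',crop('scene5',260,80,160,150,5))
E
```

```text
[530.12129055  55.42570328 270.28538721] [ 1.79946818e+02 -1.22568018e-02 -1.71085984e+01] [-0.72440273 -0.11540504 -4.74296107] 0.34171570450968836 [-0.67  0.5   0.81  1.8  -0.42  1.02 -1.57]
t 15.5 shift [-0.6 -2.3  0.3] rot [ 0.05 -0.01 -0.11] rows>= 0.0
```

View pics/w12.png

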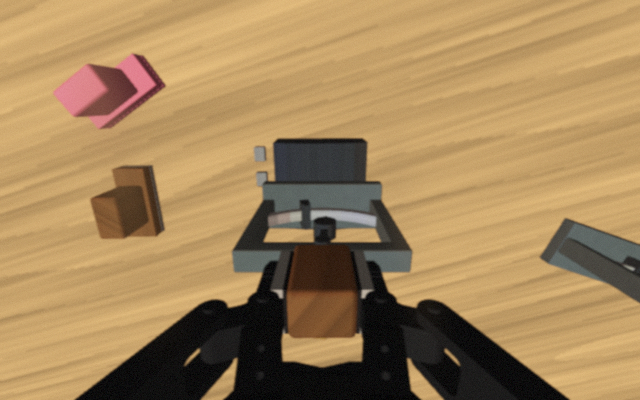

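View pics/c15.png

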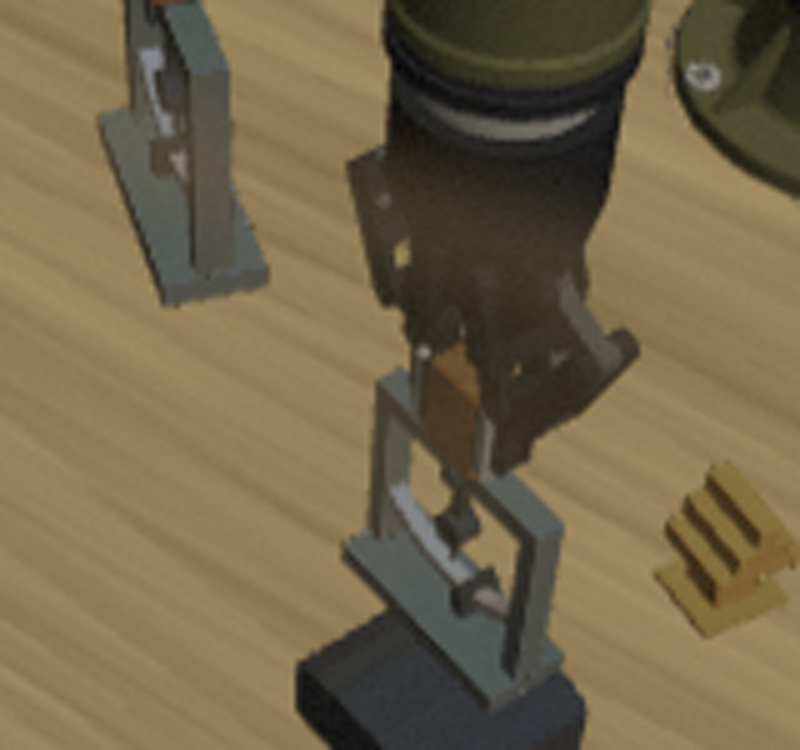

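The wrist view shows the shoe above the stake: stake far edge at (274-367,140), shoe edge at (264-381,183), roughly centred.

```bash
python3 - <<'E'
from h import *
i=info('w12'); s=monitor.sense(); R0=Rm(s['tool_rot']);p=s['eef_pos']
T=lambda uv,z:(R0.T@(onz(i,uv,z)-p)).round(1)
cv2.imwrite('pics/c16.png',crop('w12',235,125,165,110,5))
print(T((274,141),37.4),T((367,141),37.4),T((320,141),45))
zt=270.3-183.9
print('shoe',T((264,183),zt+12),T((381,183),zt+12))
E
```

```text
[ 46.6 -47.9 233.1] [ 46.6  43.4 233.1] [ 47.6  -2.7 225.5]
shoe [ 20.2 -48.4 172.1] [ 20.2  47.5 172.1]
```

View pics/c16.png

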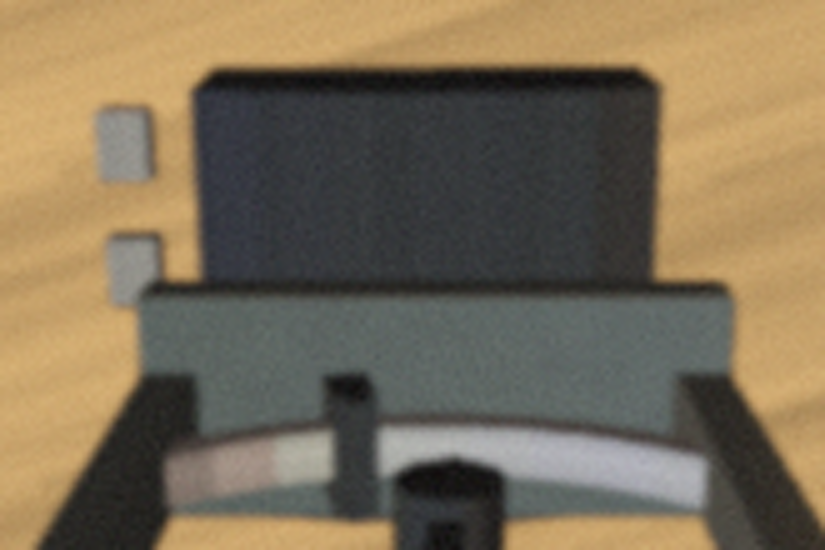

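Call:
{"api": "apply_moves", "payload": {"increments": [[0, 0.5, -2, 12, 0, 0, 0], [0, 0.5, -2, 24, 0, 0, 0], [0, 0.5, -2, 33, 0, 0, 0], [0, 0.5, -2, 38, 0, 0, 0], [0, 0.5, -2, 40, 0, 0, 0], [0, 0.5, -2, 41, 0, 0, 0], [0, 0.5, -2, 41, 0, 0, 0]]}}

```text
time_s: 16.3
eef_pos: [531.5, 59.3, 229.4]
tool_rot: [-3.142, -0.0, -0.296]
force: [0.4, -0.2, -6.1]
opening: 0.338
```

Call:
{"api": "apply_moves", "payload": {"increments": [[0, 0, 0, 0, 0, 0, 0], [0, 0, 0, 0.5, 0, 0, 0], [0, 0, 0, 1, 0, 0, 0], [0, 0, 0, 1, 0, 0, 0]]}}

```text
time_s: 16.7
eef_pos: [531.6, 59.3, 228.9]
tool_rot: [-3.141, -0.001, -0.296]
force: [-0.9, 0.3, 1.5]
opening: 0.341
```

```bash
python3 - <<'E'
from h import *
s=monitor.sense(); print(s['eef_pos'],np.degrees(s['tool_rot']),s['force'],s['ft_torque'],s['opening'])
E
```

```text
[531.62034586  59.29426439 228.87459409] [-1.79964654e+02 -4.05381304e-02 -1.69712360e+01] [-0.91626194  0.33165635  1.49116006] [0.04930685 0.38551084 0.00914833] 0.3407516448662345
```

```bash
python3 - <<'E'
from h import *
def tcp(th,cl,yo=0.):
    t=np.radians(th); zo=max(z+y*np.tan(t) for y,z in [(18,45),(33.8,42.2),(46.9,37.4)]) if th>0 else 45
    c,s=np.cos(t),np.sin(t)
    return np.array([yo-0.8*c+183.9*s, zo+cl+0.8*s+183.9*c])
y0=tcp(0,0)+[2,-0.9+0.9]   # now: gauge ~2 mm too far to +y
for th,cl in [(0,1),(2,1),(4,1),(6,1),(8,1),(10,1),(12,1),(13.1,1),(13.1,0)]:
    d=tcp(th,cl)-y0; print([0,0,-d[0].round(1),-d[1].round(1),-th,0,0])
E
```

```text
[0, 0, np.float64(2.0), np.float64(-1.0), 0, 0, 0]
[0, 0, np.float64(-4.4), np.float64(-1.5), -2, 0, 0]
[0, 0, np.float64(-10.8), np.float64(-1.9), -4, 0, 0]
[0, 0, np.float64(-17.2), np.float64(-2.0), -6, 0, 0]
[0, 0, np.float64(-23.6), np.float64(-1.9), -8, 0, 0]
[0, 0, np.float64(-29.9), np.float64(-1.5), -10, 0, 0]
[0, 0, np.float64(-36.3), np.float64(-1.5), -12, 0, 0]
[0, 0, np.float64(-39.7), np.float64(-1.5), -13.1, 0, 0]
[0, 0, np.float64(-39.7), np.float64(-0.5), -13.1, 0, 0]
```

Call:
{"api": "apply_moves", "payload": {"increments": [[0, 0, 2, -1.5, 0, 0, 0], [0, 0, -4.4, -2, -2, 0, 0], [0, 0, -10.8, -2.4, -4, 0, 0], [0, 0, -17.2, -2.5, -6, 0, 0], [0, 0, -23.6, -2.4, -8, 0, 0], [0, 0, -29.9, -2, -10, 0, 0], [0, 0, -36.3, -2, -12, 0, 0], [0, 0, -39.7, -2, -13.1, 0, 0], [0, 0, -39.7, -1.5, -13.1, 0, 0], [0, 0, -39.7, -1, -13.1, 0, 0]]}}

```text
time_s: 17.7
eef_pos: [542.9, 97.0, 229.2]
tool_rot: [2.913, 0.0, -0.296]
force: [-0.2, -0.4, -5.4]
opening: 0.337
```

Call:
{"api": "apply_moves", "payload": {"increments": [[0, 0, 0, 0, 0, 0, 0], [0, 0, 0, 0, 0, 0, 0], [0, 0, 0, 0, 0, 0, 0], [0, 0, 0, 0, 0, 0, 0], [0, 0, 0, 0, 0, 0, 0]]}}

```text
time_s: 18.2
eef_pos: [543.0, 97.2, 229.4]
tool_rot: [2.913, 0.0, -0.296]
force: [-0.9, -0.3, -5.7]
opening: 0.337
```

```bash
python3 - <<'E'
from h import *
s=monitor.sense(); print(s['eef_pos'],np.degrees(s['tool_rot']),s['force'],s['ft_torque'],s['opening'])
snap('wrist','w13'); snap('scene','scene6')
cv2.imwrite('pics/c17.png',crop('scene6',290,110,130,120,6)); cv2.imwrite('pics/c18.png',crop('w13',220,150,200,150,4))
E
```

```text
[542.96435039  97.17315686 229.35952197] [ 1.66910411e+02  1.15339953e-03 -1.69836592e+01] [-0.89752523 -0.28868322 -5.72431248] [ 0.56349211 -0.21007097  0.03562946] 0.33726044808277705
```

View pics/c17.png

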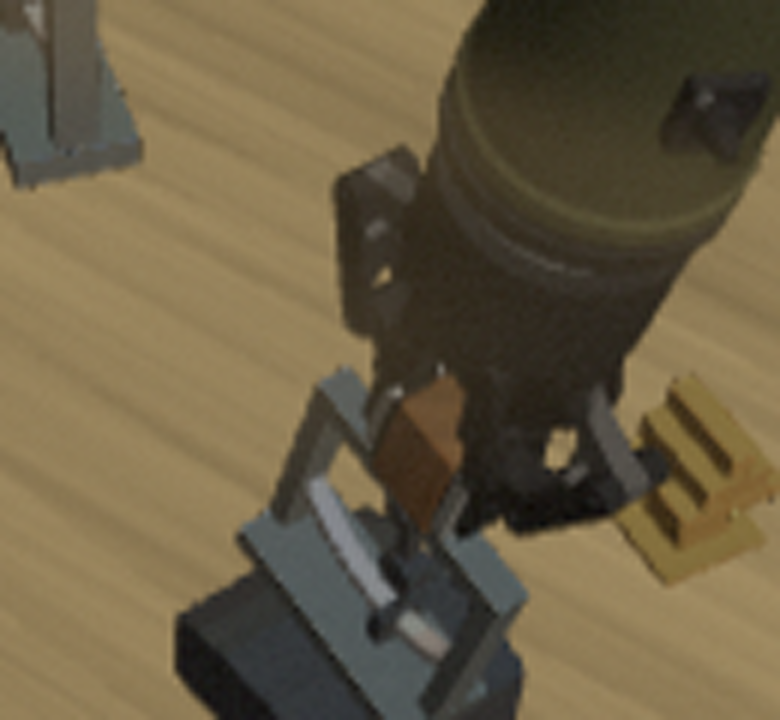

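View pics/c18.png

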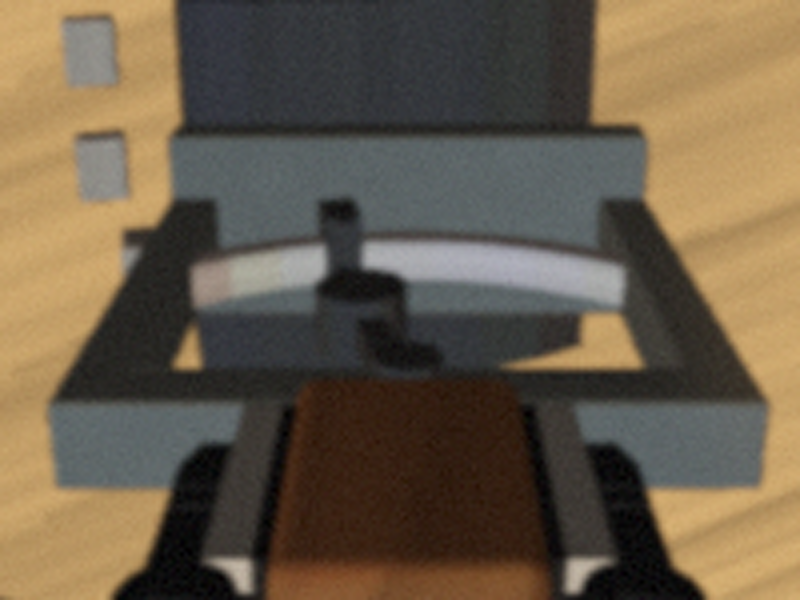

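```bash
python3 - <<'E'
from h import *
for f,o,s,k in [('w11',(220,160),4,None),('w12',(235,125),5,None),('w13',(220,150),4,None)]:
    cv2.imwrite('pics/d_%s.png'%f,crop(f,280,190,60,45,12))
a=[cv2.imread('pics/d_%s.png'%f) for f in('w11','w13')]
cv2.imwrite('pics/c19.png',cv2.convertScaleAbs(np.vstack([a[0][:300],a[1][:290]]),alpha=1.6,beta=20))
cv2.imwrite('pics/c20.png',cv2.convertScaleAbs(np.hstack([crop('scene5',325,155,50,62,8),crop('scene6',325,180,50,50,8)[:,:]]) if 0 else np.hstack([crop('scene5',325,160,50,60,8),crop('scene6',325,175,50,60,8)]),alpha=1.6,beta=20))
E
```

```text
(no output)
```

View pics/c19.png

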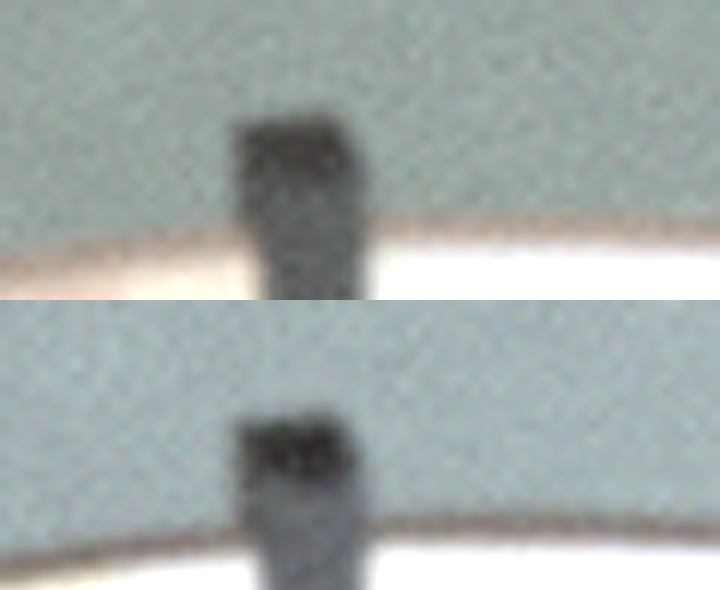

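View pics/c20.png

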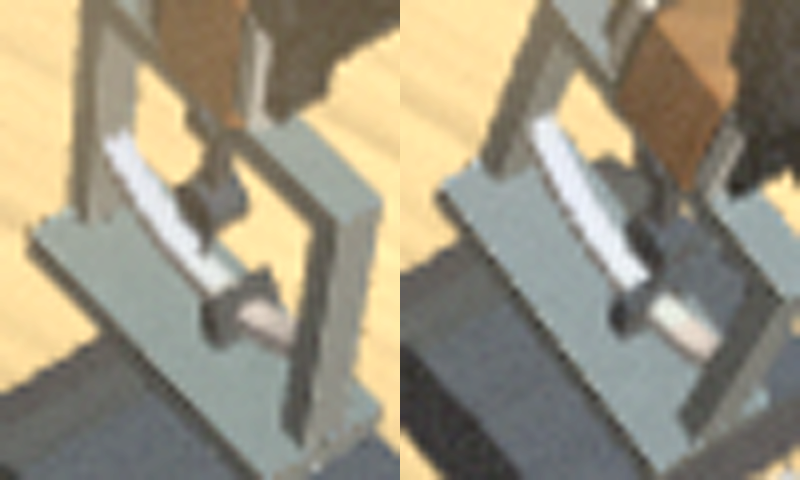

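```bash
python3 - <<'E'
from h import *
off=np.array([0.9,-0.8,183.9])
poses={'w11':([479.254,-290.19,183.865],[179.979,-0.06,14.834]),'w13':([542.964,97.173,229.36],[166.91,0.001,-16.984]),'scene6':([542.964,97.173,229.36],[166.91,0.001,-16.984]),
'scene5':([530.12,55.43,270.285],[179.947,-0.012,-17.109])}
def gf(f,uv,xp):
    p,e=poses[f]; R0=Rm(np.radians(e)); o=np.array(p)+R0@off; Rg=R0@np.diag([1,-1,-1])
    c,d=ray(info(f),uv); c=Rg.T@(c-o); d=Rg.T@d; P=c+d*(xp-c[0])/d[0]
    return P.round(1),'ang',np.arctan2(P[1],94-P[2]).round(4),'r',np.hypot(P[1],94-P[2]).round(1)
print('w11 top',gf('w11',(280+297/12,205),10),'bot',gf('w11',(280+291/12,190+115/12),10))
print('w13 top',gf('w13',(280+297/12,205.4),10),'bot',gf('w13',(280+292/12,190+115/12),10))
print('scene6 front face',gf('scene6',(325+230/8,175+305/8),10))
print('scene5 front face',gf('scene5',(325+222/8,160+320/8),10))
# reference check: frame/shoe symmetric points seen by wrist
for f,l,r,x,n in [('w11',(220+53/4,160+362/4),(220+768/4,160+362/4),7,'frame'),('w13',(220+53/4,150+402/4),(220+768/4,150+402/4),7,'frame'),('w11',(220+171/4,183),(220+646/4,183),20,'shoe'),('w13',(220+171/4,150+130/4),(220+646/4,150+130/4),20,'shoe')]:
    print(f,n,gf(f,l,x)[0],gf(f,r,x)[0])
E
```

```text
w11 top (array([10. , 13.1, 38.1]), 'ang', np.float64(0.2306), 'r', np.float64(57.4)) bot (array([10. , 14.2, 24.9]), 'ang', np.float64(0.2032), 'r', np.float64(70.5))
w13 top (array([10. , 13.8, 41.7]), 'ang', np.float64(0.2571), 'r', np.float64(54.1)) bot (array([10. , 14.8, 27.7]), 'ang', np.float64(0.2202), 'r', np.float64(67.9))
scene6 front face (array([10. , 16.7, 45.3]), 'ang', np.float64(0.3313), 'r', np.float64(51.5))
scene5 front face (array([10. , 21.1, 40.5]), 'ang', np.float64(0.3758), 'r', np.float64(57.5))
w11 frame [  7.   48.2 105.4] [  7.  -48.5 105.2]
w13 frame [  7.   48.6 107.2] [  7.  -47.2 107.1]
w11 shoe [20.  48.8 11.7] [ 20.  -48.6  11.5]
w13 shoe [20.  49.4 13.4] [ 20.  -47.5  13.3]
```

```bash
python3 - <<'E'
from h import *
cv2.imwrite('pics/c21.png',np.hstack([cv2.convertScaleAbs(crop('scene5',335,175,30,40,13),alpha=2,beta=10),cv2.convertScaleAbs(crop('scene6',340,188,30,40,13),alpha=2,beta=10)]))
E
```

```text
(no output)
```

View pics/c21.png

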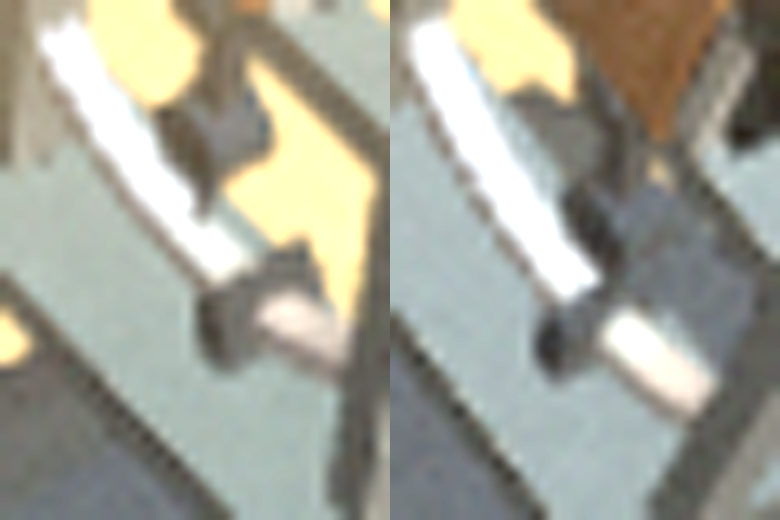

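```bash
python3 - <<'E'
from h import *
off=np.array([0.9,-0.8,183.9])
poses={'scene6':([542.964,97.173,229.36],[166.91,0.001,-16.984]),'scene5':([530.12,55.43,270.285],[179.947,-0.012,-17.109])}
def gf(f,uv,xp):
    p,e=poses[f]; R0=Rm(np.radians(e)); o=np.array(p)+R0@off; Rg=R0@np.diag([1,-1,-1])
    c,d=ray(info(f),uv); c=Rg.T@(c-o); d=Rg.T@d; return (c+d*(xp-c[0])/d[0]).round(1)
A=lambda x,y:(335+x/13,175+y/13); B=lambda x,y:(340+(x-390)/13,188+y/13)
print('tip5',gf('scene5',A(207,212),0))
for n,xy in [('ul',(205,290)),('ur',(245,290)),('ll',(215,365)),('lr',(245,365)),('c',(226,328))]: print(n,gf('scene5',A(*xy),10))
for n,xy in [('c6',(553,348)),('shoe+y corner',(0,0))]: print(n,gf('scene6',B(*xy),10))
print('bob6',gf('scene6',B(592,222),0),'bob5 front',gf('scene5',A(185,140),0))
# shoe top +x edge corners in scene5 (c15 crop /5+(260,80))
for xy in [(343,545),(492,695)]: print('shoe5 bottom?',gf('scene5',(260+xy[0]/5,80+xy[1]/5),20))
E
```

```text
tip5 [ 0.   2.5 42.1]
ul [10.  14.5 42.4]
ur [10.  23.2 51.6]
ll [10.  18.7 27.7]
lr [10.  25.3 34.8]
c [10.  20.1 38.7]
c6 [10.  16.  35.7]
shoe+y corner [  10.  -118.5  -63.6]
bob6 [ 0.   6.5 54.6] bob5 front [-0.  -4.3 53.1]
shoe5 bottom? [ 20.  -45.2  15.6]
shoe5 bottom? [20.  54.  20.8]
```

```bash
python3 - <<'E'
from h import *
ims=[]
for k in range(4): ims.append(imaging.grab_frame('wrist').astype(float))
m=np.mean(ims,0); np.save('pics/m.npy',m); cv2.imwrite('pics/w14.png',m.astype(np.uint8)); 
import shutil; shutil.copy('pics/w13.npy','pics/w14.npy')
s=monitor.sense(); print(s['eef_pos'],s['time_s'])
a=crop('w11',285,190,50,45,11); b=crop('w14',285,190,50,45,11)
f=lambda x: np.clip((x.astype(float)/255)**0.5*255,0,255).astype(np.uint8)
cv2.imwrite('pics/c22.png',np.hstack([f(a)[:, :400],f(b)[:, :400]]))
E
```

```text
[542.96288108  97.28409704 229.28753198] 18.5
```

View pics/c22.png

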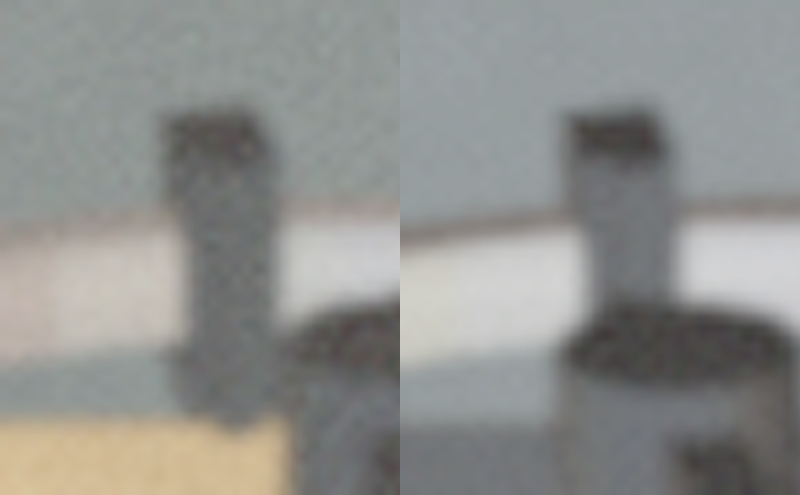

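```bash
python3 - <<'E'
from h import *
off=np.array([0.9,-0.8,183.9])
p,e=[542.963,97.2,229.32],[166.91,0.001,-16.984]
R0=Rm(np.radians(e)); o=np.array(p)+R0@off; Rg=R0@np.diag([1,-1,-1])
def gf(uv,xp):
    c,d=ray(info('w13'),uv); c=Rg.T@(c-o); d=Rg.T@d; return c+d*(xp-c[0])/d[0]
b=np.array([0,0.8,1.6])
for n,u,v in [('top',221.5,159),('bot',212.5,113)]:
    P=gf((285+u/11,190+v/11),10)-b; P[1]*=1.025; print(n,P.round(2),np.arctan2(P[1],94-P[2]).round(4),np.hypot(P[1],94-P[2]).round(1))
P=gf((285+(672-400)/11,190+350/11),7)-b; print('bob front centre-ish',P)
E
```

```text
top [10.   13.07 37.95] 0.229 57.6
bot [10.   14.26 27.89] 0.2125 67.6
bob front centre-ish [ 7.          8.33575269 64.84020559]
```

```bash
python3 - <<'E'
from h import *
s=monitor.sense(); R0=Rm(s['tool_rot']); print(R0.T@[0,0,-1],s['force'])
E
```

```text
[ 8.60670716e-05 -2.26682605e-01  9.73968680e-01] [ 0.38122775  0.26238577 -5.70028119]
```

Call:
{"api": "apply_moves", "payload": {"increments": [[0, 0, 0.1, 0.5, 0.1, 0, 0], [0, 0, 0.1, 0.5, 0.1, 0, 0], [0, 0, 0.2, 1, 0.1, 0, 0], [0, 0, 0.2, 1, 0.1, 0, 0]]}}

```text
time_s: 18.9
eef_pos: [543.0, 96.9, 228.9]
tool_rot: [2.915, -0.0, -0.296]
force: [-1.4, 1.0, 2.2]
opening: 0.336
```

Call:
{"api": "apply_moves", "payload": {"increments": [[0, 0, 0, 0, 0, 0, 0], [0, 0, 0, 0, 0, 0, 0], [0, 0, 0, 0, 0, 0, 0], [0, 0, 0, 0, 0, 0, 0], [0, 0, 0, 0, 0, 0, 0], [0, 0, 0, 0, 0, 0, 0], [0, 0, 0, 0, 0, 0, 0], [0, 0, 0, 0, 0, 0, 0], [0, 0, 0, 0, 0, 0, 0], [0, 0, 0, 0, 0, 0, 0]]}}

```text
time_s: 19.9
eef_pos: [543.1, 96.9, 228.9]
tool_rot: [2.915, -0.001, -0.296]
force: [-2.0, 2.2, 5.5]
opening: 0.341
```

```bash
python3 - <<'E'
from h import *
s=monitor.sense(); print(s['time_s'],s['eef_pos'],s['tool_rot'],s['force'],s['ft_torque'],s['opening'])
snap('wrist','w15'); snap('scene','scene7')
m=np.mean([imaging.grab_frame('scene').astype(float) for k in range(6)],0); cv2.imwrite('pics/sm.png',m.astype(np.uint8))
f=lambda x: np.clip((x.astype(float)/255)**0.5*255,0,255).astype(np.uint8)
cv2.imwrite('pics/c23.png',f(crop('sm',320,165,75,58,10)))
cv2.imwrite('pics/c24.png',crop('scene7',240,80,200,140,4))
E
```

```text
19.9 [543.097956    96.93623019 228.88447466] [ 2.91519052e+00 -5.93442725e-04 -2.96025623e-01] [-1.97413071  2.20660162  5.50003419] [ 0.62419434  0.44064729 -0.05267293] 0.3407482471496422
```

View pics/c23.png

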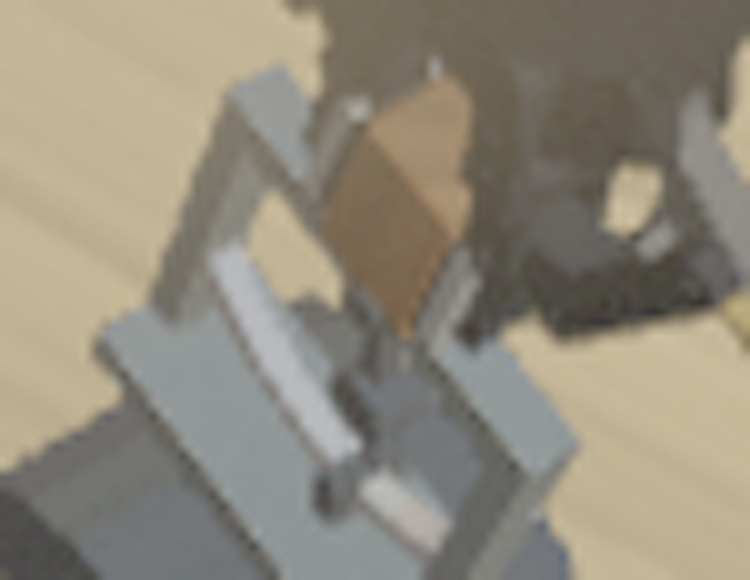

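View pics/w15.png

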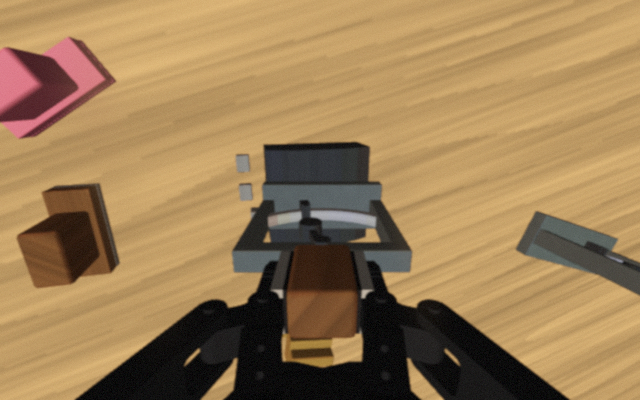

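The frame and shoe sit where they did in the tool view. In the scene crop the pointer tip at (370,450) meets the tab at about (373,458). The contact load is steady, so I hand the job in.

```bash
python3 - <<'E'
from h import *
s=monitor.sense(); print(s['time_s'],s['eef_pos'],s['tool_rot'],s['force'],np.abs(s['qvel']).max())
print(manip.sign_off())
E
```

```text
20.3 [543.09610674  96.92409818 228.8750169 ] [ 2.91516685e+00 -6.01789865e-04 -2.96074046e-01] [-1.69755777  1.24082825  4.58100786] 0.002176832864892231
the job is handed in; nothing more can be done
None
```

I swept the three nail ends off the stake onto the bench with the scraper, and the fingers stayed clear of them. I then stood the scraper upright on open bench and let go of it. Next I took the small gauge by its handle, set its shoe level and square on the crown, and rocked it to 0.226 rad. I handed in at 20.3 s, still holding it there.

**Last checks:**
- **Contact:** the shoe presses on the crown with about 10 N, and the arm was at rest.
- **Pointer and tab:** the pointer tip and the tab coincided within about 1 pixel in the scene view. I did not measure the pointer angle itself; I took it to be the tool's tilt.
- **Tab angle:** in the averaged wrist view the tab came out at 0.229 rad at its inner edge and 0.21 rad at its outer edge. My estimate is 0.22–0.23 rad.
- **Bystanders:** I never moved the hardie, punch or washer, and no unexpected forces showed. I did not measure their positions again at the end.

**Disagreements:**
- The top camera placed things about 6 mm off in y compared with the wrist and scene cameras, so I did not use it for placing.
- Rough scene-view readings of the tab angle came out higher, at 0.25 to 0.38 rad. That view was visibly offset by several millimetres on the gauge, so I went with the wrist readings.

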